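Dip the stick and spring the tray's catch

TASK

The catch of the grey tray's lid is dry. Take the blue stirring stick out of its leaning rest, dip its lower end well down into the white mixing cup under the shelf bar, as if for a smear of wax, then push that end into the slanted hole at the near end of the tray until the catch gives and the lid springs open. Put the stick back in its rest, same end down and lying along the trough, and leave the cup standing in its place and the tins and scraper undisturbed.

Things in the scene. Friction and masses are not known exactly. Their poses are not given: they have to be found in the camera images.
- stick: Blue plastic stirring stick, a straight bar 200 mm long, section 12 mm (x) by 16 mm (y), 50 g. Origin at the middle of the end face of its lower end, the end to dip; z runs along it to the top end. It starts home in the trough, leaning 35 degrees from vertical, top towards the robot, its upper 80 mm clear of the trough.
- stick_tip (a point): Middle of the lower end face of the stick (the stick's origin).
- trough: U-channel of the fixed rest. z up along it, leaning 35 degrees from vertical to the robot; x out of its open side, up and away; y across. Origin on the bottom stop, where the middle of the stick's lower end sits when home, 26 mm up. Floor at x = -6 mm, 28 mm wide, 120 mm long; walls up to x = +12 mm. Home: stick's axes along the trough's; lower it in from +x.
- cup: White ceramic mixing cup, loose, 90 mm high, 80 mm wide at the rim and narrower at the foot, wall 4 mm, inner floor about 5 mm up, empty; origin at the middle of its underside, z up. It stands under the shelf bar. Mass about 0.28 kg.
- bridge: Fixed galvanized shelf bar over the cup: strip 60 mm deep (its x), 200 mm long (its y, which runs towards or away from the robot), underside 180, top 192 mm up, round posts 14 mm thick at y = +-92 mm. Origin on the shelf under its middle; its long sides (+-x) are open. It blocks the way straight down into the cup; a stick slanted 35 degrees, top to -x, passes under its edge.
- catch_plate: Slanted plate on the robot's end of the fixed grey tray, 56 x 106 x 10 mm, with a hole 26 mm (x) by 30 mm (y). Origin at the hole mouth's centre, 60 mm up; z points out of the hole, up and to the robot, 35 degrees from vertical. The catch lies 12 mm below the mouth; push it along -z. The tray's box (156 x 130, 62 mm high) lies beyond.
- latch (a joint): Travel of the spring catch in the hole, 0 = at rest, 0.014 = fully in (m). Takes about 2 N to start and 5.5 N at the end; frees the lid at about 0.008 to 0.010 and springs back when let go.
- lid_edge (a point): Middle of the robot-side edge of the tray's lid, on its top face; 67 mm above the shelf while shut. The lid is hinged on the edge away from the robot; once the catch frees it, it springs open by itself and stays up, the edge then about 215 mm above the shelf.
- tin_a: Closed aluminium paint tin, 86 mm wide, 100 mm high, bystander; origin at the middle of its underside.
- tin_b: Same kind of tin as tin_a, bystander.
- scraper: Putty scraper with a steel blade lying flat, about 200 mm long, 75 mm wide, 18 mm high, bystander; origin under the front part of its handle, x towards the blade.
There are look-alikes about, which are no part of the job. What is meant by the stick is not pink, and is the smaller of those in its own colour.

How it is judged:
By the outcome, as a careful person would: the job done as asked, in the order asked, and still so for the second after the job is handed in, with the robot touching nothing.
It also fails if it takes over 72 s, if anything falls off the work surface, if the arm or the gripper's body presses on something with over 40 N, if the wrist force passes 120 N, or if a joint passes its speed limit or range.

ROBOT

A 6-joint arm with a two-finger parallel gripper is mounted at the origin on the work surface. World frame = base frame: x ahead of the robot, y to its left, z up, the work surface at z = 0. Lengths are in m, angles in rad, forces in N, time in s.
With the tool pointing down it reaches from about 0.25 to 0.775 m from the base axis. Payload 4 kg.
Tool frame: the origin (TCP) lies midway between the tips of the shut fingers; the grasp point (between the pads) lies 19 mm behind it; z points along the fingers, x is the direction in which the jaws open and shut, and the axes are right-handed (so a half turn about z gives the same grasp; the last joint's range is limited). The gripper opens to 94 mm and grips with 3 to 60 N. Pads are 16 mm wide; open, the fingers measure 119 mm over their backs; the gripper's body (75 mm by 177 mm) begins 78 mm behind the grasp point.
Start: joints at [-1.394, 0.087, 1.371, -0, 1.684, -0.103], TCP at [0.152, -0.529, 0.206] pointing down, gripper open.
Joint ranges: [-3.1, 3.1], [-0.76, 2.03], [0.27, 2.55], [-1.08, 4.22], [0.17, 2.65], [-2.57, 2.57]. Speed limits (rad/s): [2.79, 2.79, 3.14, 3.14, 3.14, 3.14].

INTERFACE

Orientations are given as [roll, pitch, yaw] about the fixed x, y, z axes, in that order (R = Rz(yaw) Ry(pitch) Rx(roll)).
In Python, from bench import robot gives the robot as it stands.
- The arm moves only by the shell command python3 -m handwheel 'ROWS'. ROWS is a JSON object of lists of equal length, an entry for each row: "delta_pos": the shift along the tool's x, y, z in mm, a list of three; "rotation": the turn, a rotation vector about the tool's x, y, z in rad, a list of three; "claw": the closure, from -1 (fully open) to 1 (shut). In form: {"delta_pos": [[tx, ty, tz], ...], "rotation": [[wx, wy, wz], ...], "claw": [claw, ...]}. A call has exactly 8 rows; each row shifts and turns the commanded pose from where the row before left it, along the tool's axes as they then stand; what a row does not reach is not made up. A row lasts 1/8 s, in which the tool goes at most 62.5 mm and 10.7 degrees, less where a joint would pass 70% of its speed; a pose out of reach is approached as far as the arm can. A call with a gripper value outside its range is refused whole. The fingers move at their own pace and stop on an object; the grip force is fixed at half the most. Time passes only in rows, so rows that do not move let the fingers close, or fill a call up. It gives the time, the measured TCP pose, the force and the opening at its end, in the units of the state.
- robot.get_obs(): the state, without advancing time (a new reading comes with each control period).
- robot.snapshot(name): name is "scene" or "top" or "wrist"; returns a dict with "color" (480x640x3 uint8, red, green, blue), "intrinsics" (3x3 intrinsics, pixels), "eye" and "rotation" of the camera in the world. Camera axes: x right, y down, z forward; pixel columns grow to the right and rows downward; lengths in m; the calibration is good to about 2 mm. A picture is of the moment at which its call begins. There is no depth.
- robot.close_job(): hands the job in, once; it reports no verdict.
The state is a dict: "time": time; "joint_positions": joint angles; "qvel": joint speeds; "joint_torque": joint torques, N m; "tool_pos": TCP position; "ee_rot": TCP orientation; "wrist_force": force on the tool from outside, world axes, zero at the start; "wrist_torque": the same for the moment, N m; "width": finger opening in m.
Only numpy, scipy, OpenCV 4.12 (cv2) and the standard library are available. Lean on these libraries where they do the work, as an engineer would, in place of code of your own. Each camera call takes 0.05 s, during which the arm holds its last target.

## Working session

There is one attempt and no reset: what is moved stays moved. The work goes in short steps, Python scripts to look and compute and a shell command to move; the robot and the scene stay as the last step left them, time stands still between calls to the robot, and variables do not carry over. Pictures are saved under pics/ and viewed, and the job is handed in when it is done.

```bash
ls; mkdir -p pics; python3 - <<'E'
from bench import robot
import cv2
print(robot.get_obs())
for n in ["scene","top","wrist"]:
    s=robot.snapshot(n); cv2.imwrite(f"pics/{n}0.png",s["color"][:,:,::-1])
    print(n,s["intrinsics"],s["eye"],s["rotation"])
E
```

```text
pics
{'time': 0.0, 'joint_positions': array([-1.39411143e+00,  8.79473931e-02,  1.37226202e+00, -2.22863776e-05,
        1.68358207e+00, -1.03142269e-01]), 'qvel': array([-8.70386666e-05,  7.23361271e-04, -9.05330401e-04, -4.63504756e-04,
        1.87766933e-03,  1.91247169e-04]), 'joint_torque': array([-1.41144570e-03, -3.40181816e+01, -3.02431118e+01,  7.15924194e-02,
        3.28451407e-02, -1.74103711e-04]), 'tool_pos': array([ 0.15177262, -0.5280714 ,  0.20430439]), 'ee_rot': array([-3.14138829e+00,  2.18942881e-03, -1.29097142e+00]), 'wrist_force': array([-0.08092792, -0.51749902, -0.01477285]), 'wrist_torque': array([-0.01579322,  0.00928021, -0.00978047]), 'width': 0.09408267668097875}
scene [[542.07788592   0.         324.07703264]
 [  0.         542.07788592 242.81474625]
 [  0.           0.           1.        ]] [ 1.3057856  -0.19994265  1.08318881] [-2.56649281  0.01106537  1.38956109]
top [[459.49439275   0.         318.31631244]
 [  0.         459.49439275 237.06548478]
 [  0.           0.           1.        ]] [ 0.55415266 -0.11036173  1.33875003] [-3.07315641 -0.00722347 -1.54226765]
wrist [[390.55703454   0.         323.32602764]
 [  0.         390.55703454 246.74488806]
 [  0.           0.           1.        ]] [ 0.22246675 -0.50680853  0.38406541] [ 2.88740754e+00  1.91327650e-03 -1.29233067e+00]
```

View pics/scene0.png

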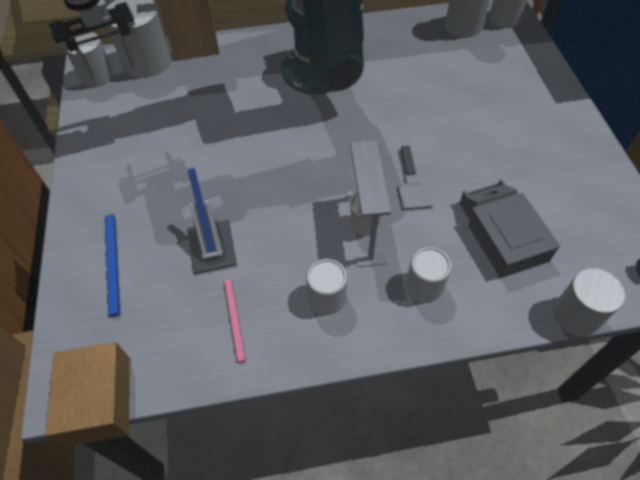

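View pics/top0.png

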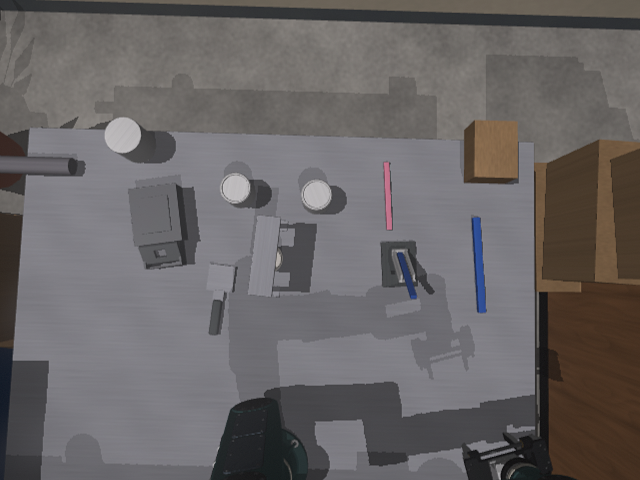

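View pics/wrist0.png

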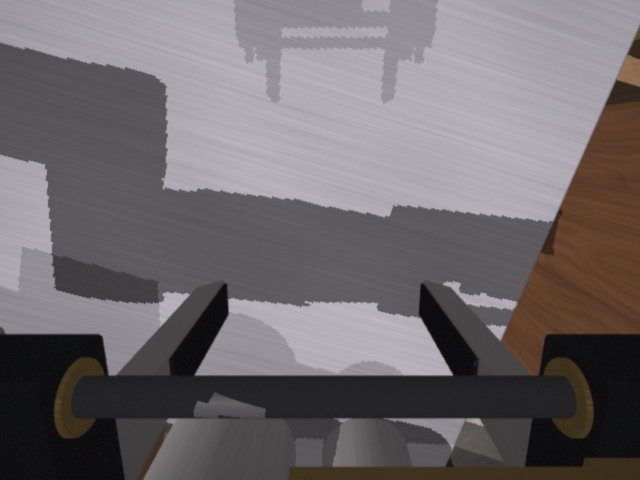

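```bash
cat > h.py <<'E'
import numpy as np, cv2
from scipy.spatial.transform import Rotation as Ro
from bench import robot
def snap(n,save=None):
    s=robot.snapshot(n); s["R"]=Ro.from_euler("xyz",s["rotation"]).as_matrix()
    if save: cv2.imwrite(f"pics/{save}.png",s["color"][:,:,::-1])
    return s
def ray(s,uv):
    d=s["R"]@np.linalg.solve(s["intrinsics"],np.array([uv[0],uv[1],1.])); return np.array(s["eye"]),d/np.linalg.norm(d)
def plane(s,uv,z):
    e,d=ray(s,uv); return e+d*(z-e[2])/d[2]
def tri(s1,u1,s2,u2):
    e1,d1=ray(s1,u1); e2,d2=ray(s2,u2)
    t=np.linalg.lstsq(np.c_[d1,-d2],e2-e1,rcond=None)[0]
    a,b=e1+t[0]*d1,e2+t[1]*d2; return (a+b)/2,np.linalg.norm(a-b)
def proj(s,p):
    q=s["intrinsics"]@(s["R"].T@(np.asarray(p)-s["eye"])); return q[:2]/q[2]
def crop(s,name,x0,y0,w,h,k):
    im=s["color"][y0:y0+h,x0:x0+w,::-1]; cv2.imwrite(f"pics/{name}.png",cv2.resize(im,None,fx=k,fy=k,interpolation=cv2.INTER_CUBIC))
E
python3 - <<'E'
from h import *
a=snap("scene"); b=snap("top")
crop(a,"s_trough",150,150,130,130,6); crop(b,"t_trough",360,220,100,100,6)
crop(a,"s_br",320,130,150,150,5)
crop(b,"t_br",200,160,150,150,5)
crop(a,"s_tray",440,170,130,120,6);crop(b,"t_tray",110,170,110,110,5)
E
```

```text
(no output)
```

View pics/s_trough.png

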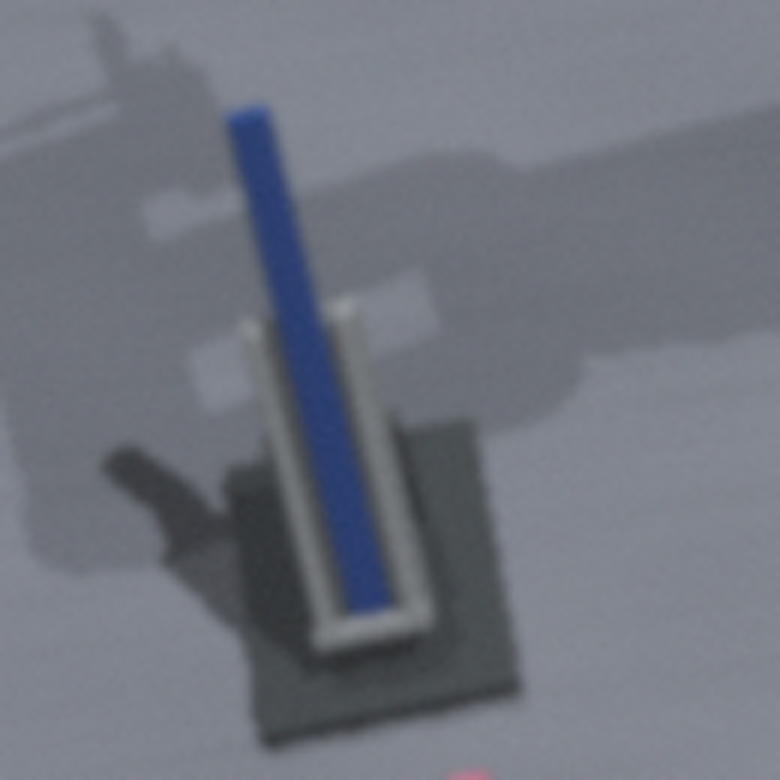

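View pics/t_trough.png

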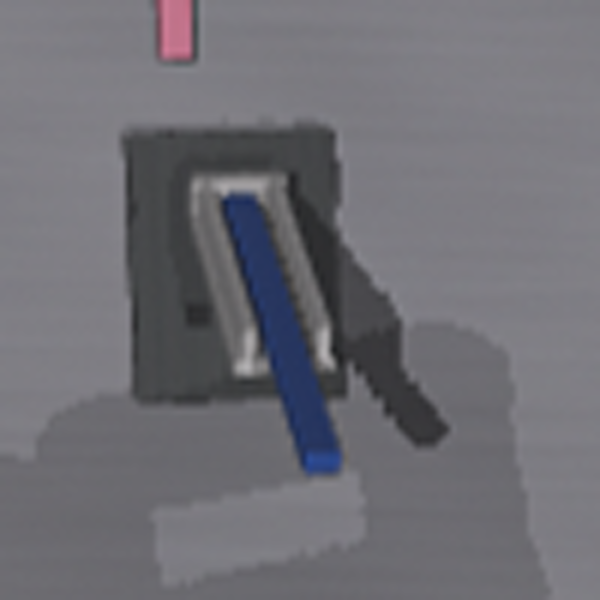

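View pics/s_br.png

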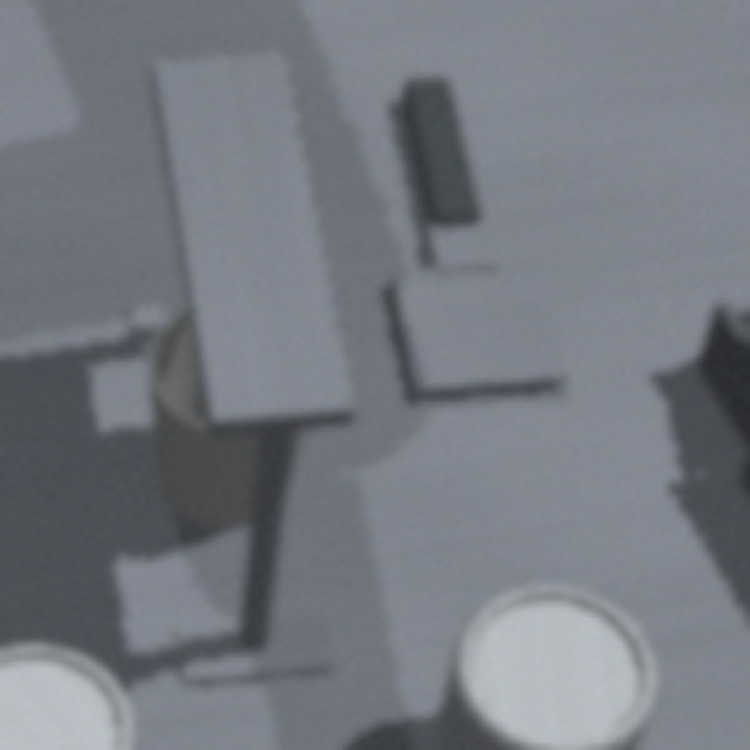

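View pics/t_br.png

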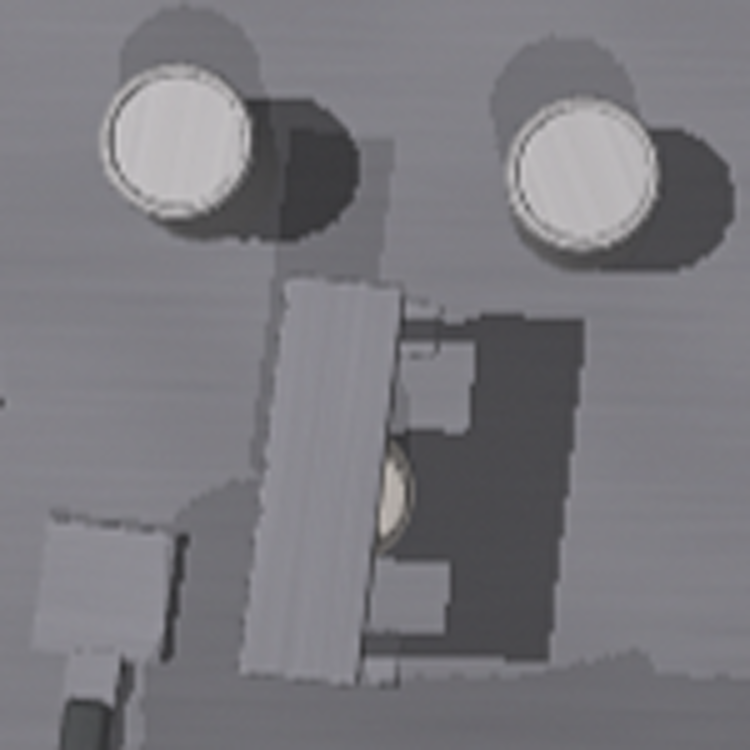

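View pics/s_tray.png

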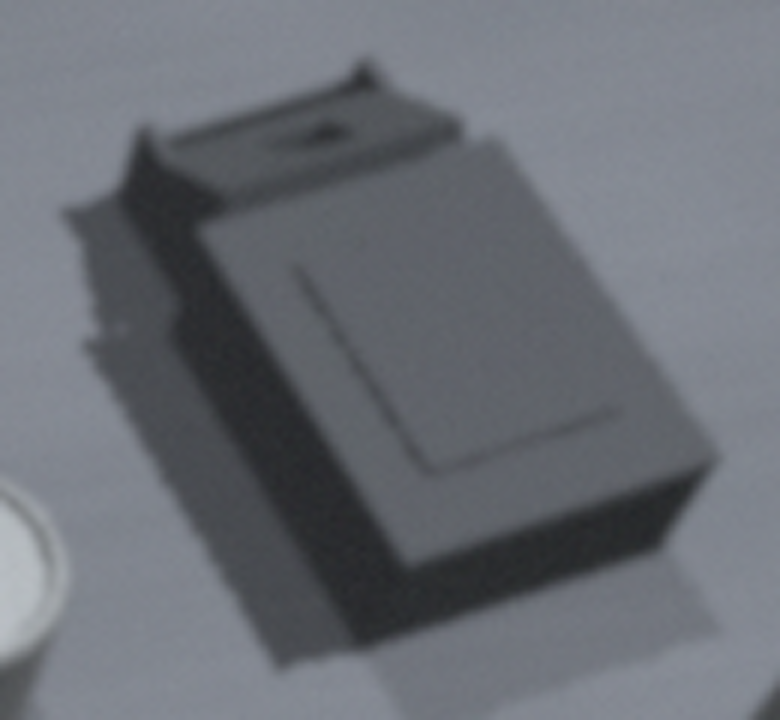

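View pics/t_tray.png

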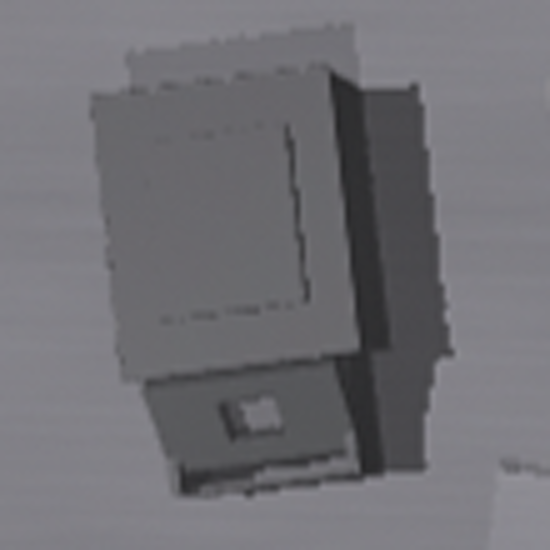

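```bash
python3 - <<'E'
from h import *
a=snap("scene"); b=snap("top")
for s,(x0,y0,w,h) in ((a,(150,150,130,130)),(b,(360,220,100,100))):
    hsv=cv2.cvtColor(s["color"],cv2.COLOR_RGB2HSV); m=cv2.inRange(hsv,(105,120,40),(125,255,255))
    sub=m[y0:y0+h,x0:x0+w]; v,u=np.nonzero(sub); print("blue",u.min()+x0,u.max()+x0,v.min()+y0,v.max()+y0)
    for r in list(range(v.min(),v.max()+1,6))+[v.max()-1,v.max()]:
        c=u[v==r]; print(r+y0,c.min()+x0,c.max()+x0, s["color"][r+y0,int(c.mean())+x0])
pu,e1=tri(a,(191.25,169.9),b,(412.1,294.9)); pl,e2=tri(a,(211.3,251.2),b,(399.6,252.3))
d=pu-pl; print(pu,e1,pl,e2,np.linalg.norm(d),d/np.linalg.norm(d),np.degrees(np.arctan2(d[1],d[0])))
# expected
for nm,P in (("pu",pu),("pl",pl)): print(nm,proj(a,P),proj(b,P))
E
```

```text
blue 189 213 169 251
169 189 193 [ 58  78 133]
175 190 195 [ 45  64 113]
181 191 196 [ 41  62 111]
187 193 198 [ 45  64 112]
193 194 199 [ 38  60 109]
199 196 201 [ 44  62 112]
205 197 202 [ 44  62 111]
211 199 204 [ 45  64 113]
217 200 206 [ 41  59 110]
223 202 207 [ 43  63 111]
229 203 208 [ 40  61 110]
235 205 210 [ 41  60 110]
241 206 211 [ 41  62 109]
247 208 213 [ 43  61 110]
250 209 213 [ 46  63 110]
251 209 210 [ 56  70 107]
blue 397 416 253 298
253 397 401 [36 50 93]
259 399 404 [41 55 96]
265 401 406 [39 53 94]
271 403 408 [39 53 95]
277 404 410 [40 55 95]
283 406 412 [39 53 94]
289 408 413 [39 54 95]
295 410 416 [ 42  62 116]
297 410 416 [ 44  69 135]
298 411 415 [ 53  70 119]
[ 0.49567691 -0.35360113  0.1894289 ] 0.0005925936820747674 [ 0.60728274 -0.3483702   0.03203193] 0.0029479617456116027 0.1930208024836285 [-0.57820619 -0.02710035  0.81544047] -177.31652815982017
pu [191.1087876  169.89585053] [411.97874443 294.88977544]
pl [210.64381116 251.20706075] [399.07591779 252.25725704]
```

```bash
python3 - <<'E'
from h import *
a=snap("scene"); b=snap("top")
ns=[]
for s,(x0,y0,w,h),(r0,r1) in ((a,(150,150,130,130),(176,247)),(b,(360,220,100,100),(256,292))):
    hsv=cv2.cvtColor(s["color"],cv2.COLOR_RGB2HSV); m=cv2.inRange(hsv,(105,120,40),(125,255,255)); m[:y0]=0;m[y0+h:]=0;m[:,:x0]=0;m[:,x0+w:]=0
    rows=np.arange(r0,r1); c=np.array([np.nonzero(m[r])[0].mean() for r in rows])
    k=np.polyfit(rows,c,1); n=np.cross(ray(s,(np.polyval(k,r0),r0))[1],ray(s,(np.polyval(k,r1),r1))[1]); ns.append((n,s,k)); print(k,np.std(c-np.polyval(k,rows)))
d=np.cross(ns[0][0],ns[1][0]); d/=np.linalg.norm(d); d*=np.sign(d[2])
print("dir",d,"lean",np.degrees(np.arccos(d[2])),"yaw top",np.degrees(np.arctan2(d[1],d[0])))
# base plate
for s,pts,o,k in ((b,[(125,130),(335,130),(345,397),(137,402)],(360,220),6),(a,[(265,742),(520,690),(478,425),(228,468)],(150,150),6)):
    P=[plane(s,(o[0]+(x+.5)/k-.5,o[1]+(y+.5)/k-.5),0.006) for x,y in pts]
    for i in range(4):
        e=P[(i+1)%4]-P[i]; print(P[i].round(4),np.linalg.norm(e).round(4),np.degrees(np.arctan2(e[1],e[0])).round(2))
# tray top face corners z=.067(lid) and bridge top corners z=.192, tins
def q(s,pts,o,k,z,nm):
    print(nm); P=[plane(s,(o[0]+(x+.5)/k-.5,o[1]+(y+.5)/k-.5),z) for x,y in pts]
    for i in range(len(P)):
        e=P[(i+1)%len(P)]-P[i]; print(P[i].round(4),np.linalg.norm(e).round(4),np.degrees(np.arctan2(e[1],e[0])).round(2))
    print("mean",np.mean(P,0).round(4))
q(b,[(92,92),(330,67),(358,353),(122,383)],(110,170),5,.067,"lid top view")
q(a,[(412,570),(718,457),(492,135),(200,228)],(440,170),6,.067,"lid scene")
q(b,[(238,400),(278,394),(284,430),(247,440)],(110,170),5,.06,"hole top")
q(b,[(142,380),(334,355),(358,452),(172,468)],(110,170),5,.06,"plate top")
q(b,[(286,279),(401,288),(362,685),(241,674)],(200,160),5,.192,"bridge top")
q(a,[(155,65),(287,55),(352,410),(212,422)],(320,130),5,.192,"bridge scene")
E
```

```text
[  0.25090543 148.38993964] 0.21221117259071
[3.14157014e-01 3.19994723e+02] 0.22492987928119193
dir [-0.59027483 -0.03900926  0.80625921] lean 36.26796064662172 yaw top -176.21901482089467
[ 0.6388 -0.2983  0.006 ] 0.102 -88.34
[ 0.6417 -0.4002  0.006 ] 0.1289 -177.05
[ 0.513  -0.4068  0.006 ] 0.1004 92.99
[ 0.5078 -0.3066  0.006 ] 0.1313 3.63
[ 0.6426 -0.3943  0.006 ] 0.0982 92.83
[ 0.6378 -0.2962  0.006 ] 0.1284 -177.72
[ 0.5094 -0.3013  0.006 ] 0.1012 -88.71
[ 0.5117 -0.4024  0.006 ] 0.1312 3.58
lid top view
[0.7631 0.4169 0.067 ] 0.1328 -82.2
[0.7812 0.2853 0.067 ] 0.161 -171.64
[0.6219 0.2619 0.067 ] 0.1308 98.95
[0.6015 0.3912 0.067 ] 0.1637 9.04
mean [0.6919 0.3389 0.067 ]
lid scene
[0.7859 0.2898 0.067 ] 0.1303 101.05
[0.761  0.4178 0.067 ] 0.1603 -170.98
[0.6027 0.3926 0.067 ] 0.1295 -80.22
[0.6246 0.2651 0.067 ] 0.1632 8.73
mean [0.6935 0.3413 0.067 ]
hole top
[0.5942 0.3292 0.06  ] 0.0223 -79.76
[0.5981 0.3072 0.06  ] 0.0203 -167.67
[0.5783 0.3029 0.06  ] 0.0211 106.89
[0.5721 0.3231 0.06  ] 0.0229 15.58
mean [0.5857 0.3156 0.06  ]
plate top
[0.6037 0.383  0.06  ] 0.1071 -80.87
[0.6207 0.2773 0.06  ] 0.0558 -163.39
[0.5672 0.2613 0.06  ] 0.1031 96.57
[0.5555 0.3637 0.06  ] 0.052 21.76
mean [0.5868 0.3213 0.06  ]
bridge top
[0.6829 0.0393 0.192 ] 0.0578 -92.82
[ 0.6801 -0.0184  0.192 ] 0.1986 176.38
[ 0.4818 -0.0059  0.192 ] 0.0602 86.45
[0.4856 0.0542 0.192 ] 0.1979 -4.3
mean [0.5826 0.0173 0.192 ]
bridge scene
[4.855e-01 3.000e-04 1.920e-01] 0.0592 84.87
[0.4908 0.0593 0.192 ] 0.1967 -5.72
[0.6865 0.0397 0.192 ] 0.0573 -94.82
[ 0.6817 -0.0174  0.192 ] 0.197 174.82
mean [0.5861 0.0205 0.192 ]
```

```bash
python3 - <<'E'
from h import *
from scipy.optimize import least_squares
a=snap("scene"); b=snap("top")
T=[(395,443),(405,460),(411,478),(413,495),(409,515),(400,533),(388,547)]
S=[(182,310),(160,335),(152,358),(150,380),(153,395)]
P=[plane(b,(200+(x+.5)/5-.5,160+(y+.5)/5-.5),.09)[:2] for x,y in T]
Q=[plane(a,(320+(x+.5)/5-.5,130+(y+.5)/5-.5),.09)[:2] for x,y in S]
for nm,X in (("top",P),("scene",Q),("both",P+Q)):
    X=np.array(X); r=least_squares(lambda c:np.hypot(*(X-c).T)-.04,[.58,.02]); print(nm,r.x,np.abs(r.fun).max())
# stick top edge by plane
print(plane(a,(191.25,169.9),.1933),plane(b,(412.1,294.9),.1933))
crop(a,"s_cup",335,180,60,60,10); crop(b,"t_cup",255,235,45,45,12)
E
```

```text
top [0.57903471 0.01956784] 0.0002944427246909312
scene [0.58243835 0.02085196] 0.0012800953366635254
both [0.58072188 0.02023945] 0.002397579992539707
[ 0.49925524 -0.35263684  0.1933    ] [ 0.49585713 -0.35308339  0.1933    ]
```

View pics/t_cup.png

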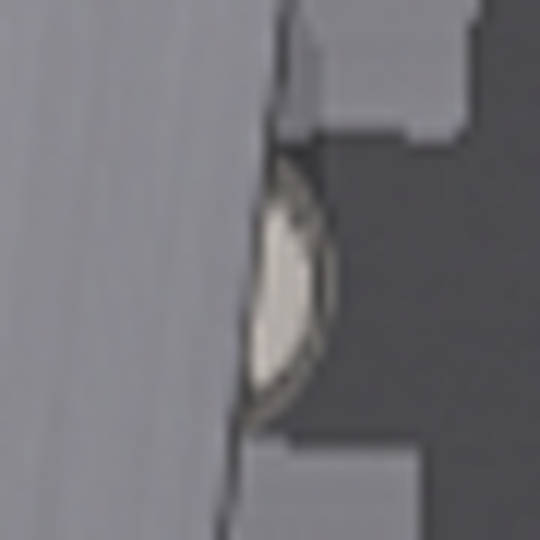

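View pics/s_cup.png

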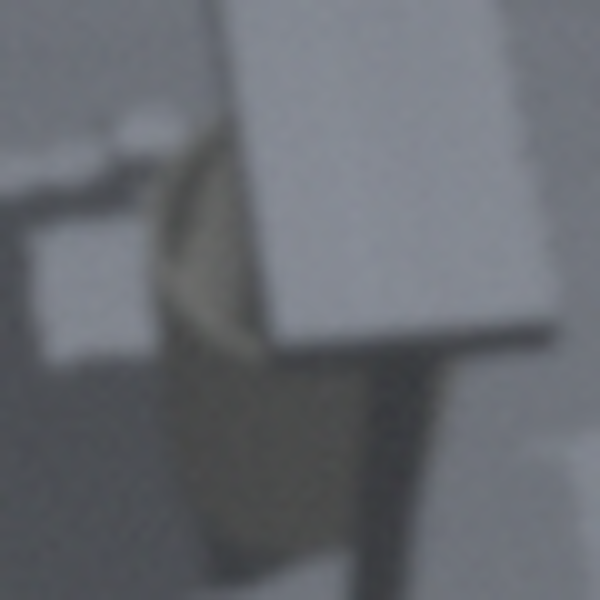

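```bash
cat >> h.py <<'E'
def tgt(pos,yaw,tilt=0,cur=None):
    """target tool: down, yaw deg, then tilt deg about tool x. prints rotvec(tool) and shift in mm in current and in target axes"""
    o=robot.get_obs(); p=np.array(o["tool_pos"]); Rc=Ro.from_euler("xyz",o["ee_rot"])
    Rt=Ro.from_euler("z",yaw,degrees=True)*Ro.from_euler("x",180,degrees=True)*Ro.from_euler("x",tilt,degrees=True)
    rv=(Rc.inv()*Rt).as_rotvec(); d=np.array(pos)-p
    print("pos",p.round(4),"rpy deg",np.degrees(o["ee_rot"]).round(2),"t",round(o["time"],2),"w",round(o["width"],4),"F",np.round(o["wrist_force"],1))
    print("rotvec",rv.round(4),"shift cur axes mm",(Rc.inv().apply(d)*1e3).round(1),"| target axes",(Rt.inv().apply(d)*1e3).round(1))
E
python3 - <<'E'
from h import *
tgt((.5128,-.3521,.30),-87.2)
a=snap("scene")
P=plane(a,(335+21-.5,180+58.3-.5),0.0); print("foot left pt",P, np.hypot(*(P[:2]-[.5825,.0208])))
E
```

```text
pos [ 0.1519 -0.5286  0.2055] rpy deg [180.    -0.   -73.97] t 0.55 w 0.0939 F [1.4 0.1 0.6]
rotvec [ 0.00e+00 -1.00e-04  2.31e-01] shift cur axes mm [ -70.  -395.6  -94.5] | target axes [-158.7 -369.1  -94.5]
foot left pt [ 0.61299128 -0.00869482  0.        ] 0.04242243189737898
```

```bash
python3 -m handwheel '{"delta_pos":[[0,0,-50],[0,0,-45],[-31.8,-50,0],[-31.8,-50,0],[-31.8,-50,0],[-31.8,-50,0],[-31.5,-50,0],[0,-58,0]],"rotation":[[0,0,0.116],[0,0,0.115],[0,0,0],[0,0,0],[0,0,0],[0,0,0],[0,0,0],[0,0,0]],"claw":[-1,-1,-1,-1,-1,-1,-1,-1]}'
python3 - <<'E'
from h import *
tgt((.5128,-.3521,.142),-87.2)
snap("wrist","w1")
E
```

```text
time: 1.6
tool_pos: [0.4532, -0.353, 0.3021]
ee_rot: [-3.14, -0.002, -1.52]
wrist_force: [-0.6, -1.0, 0.1]
width: 0.0939
pos [ 0.4532 -0.353   0.3021] rpy deg [-1.7991e+02 -1.1000e-01 -8.7120e+01] t 1.6 w 0.0939 F [-0.6 -1.   0.1]
rotvec [-0.0016 -0.0019  0.0015] shift cur axes mm [  1.8 -59.3 160.2] | target axes [  2.  -59.6 160.1]
```

View pics/w1.png

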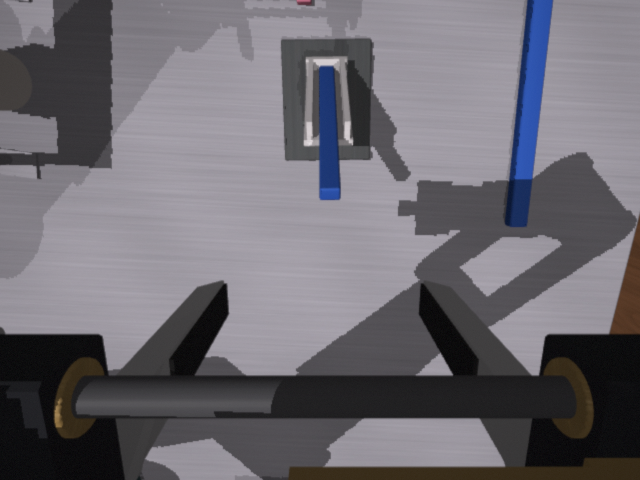

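```bash
python3 - <<'E'
from h import *
s=snap("wrist"); crop(s,"w1c",270,30,110,180,4)
hsv=cv2.cvtColor(s["color"],cv2.COLOR_RGB2HSV); m=cv2.inRange(hsv,(105,120,40),(125,255,255)); m[:,:280]=0;m[:,400:]=0
v,u=np.nonzero(m); print(v.min(),v.max())
for r in range(v.min(),v.max()+1,8): c=u[v==r]; print(r,c.min(),c.max(),s["color"][r,int(c.mean())])
for r in range(180,200,1): print(r,s["color"][r,329])
E
```

```text
73 208
73 323 334 [ 52  75 123]
81 321 335 [ 28  54 112]
89 321 335 [ 29  54 113]
97 321 336 [ 29  54 114]
105 321 336 [ 27  53 114]
113 321 337 [ 27  54 114]
121 321 337 [ 30  54 115]
129 321 337 [ 30  56 116]
137 321 338 [ 30  54 116]
145 321 338 [ 27  53 114]
153 321 338 [ 31  56 116]
161 321 339 [ 30  54 115]
169 321 339 [ 29  55 116]
177 321 339 [ 29  54 115]
185 321 340 [ 30  56 116]
193 321 340 [ 29  54 116]
201 321 340 [ 45  81 168]
180 [ 30  55 116]
181 [ 31  56 117]
182 [ 30  56 117]
183 [ 31  57 116]
184 [ 30  57 117]
185 [ 30  56 117]
186 [ 30  56 116]
187 [ 29  55 116]
188 [ 29  55 116]
189 [ 29  56 116]
190 [ 27  54 116]
191 [ 28  55 115]
192 [ 29  55 117]
193 [ 31  57 117]
194 [ 29  56 116]
195 [ 28  55 116]
196 [ 29  55 116]
197 [ 39  68 138]
198 [ 50  88 171]
199 [ 53  91 181]
```

View pics/w1c.png

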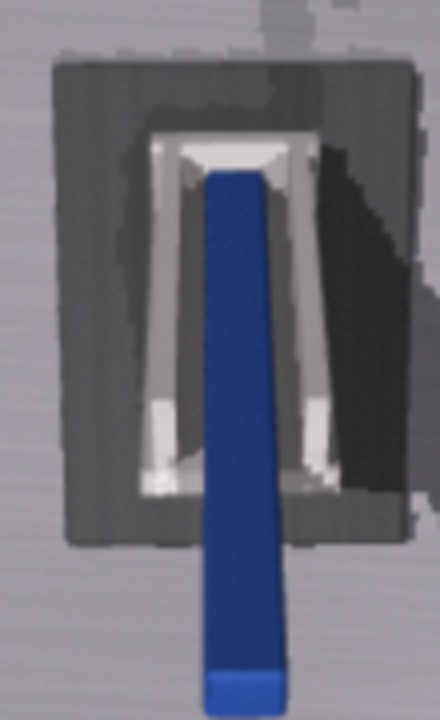

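```bash
python3 - <<'E'
from h import *
s=snap("wrist")
U=plane(s,(330.5,196.7),.1933); L=plane(s,(328.4,72.8),.0294)
d=U-L; print(U,L,np.linalg.norm(d),np.degrees(np.arctan2(d[1],d[0])))
# base plate corners at z~.006 (crop coords)
pts=[(53,62),(415,62),(408,543),(68,545)]
P=[plane(s,(270+(x+.5)/4-.5,30+(y+.5)/4-.5),.006) for x,y in pts]
for i in range(4):
    e=P[(i+1)%4]-P[i]; print(P[i].round(4),np.linalg.norm(e).round(4),np.degrees(np.arctan2(e[1],e[0])).round(2))
pts=[(150,133),(318,133)]  # wall top at stop end
tgt((.5128,-.3521,.142),-87.2)
E
```

```text
[ 0.49320036 -0.35458956  0.1933    ] [ 0.60362317 -0.3483964   0.0294    ] 0.1977239541694296 -176.78987815714956
[ 0.633  -0.2968  0.006 ] 0.0995 -86.96
[ 0.6382 -0.3962  0.006 ] 0.1296 -175.99
[ 0.509  -0.4052  0.006 ] 0.1006 93.41
[ 0.503  -0.3048  0.006 ] 0.1302 3.53
pos [ 0.4536 -0.3541  0.2987] rpy deg [ 1.7988e+02  1.2000e-01 -8.6990e+01] t 1.75 w 0.094 F [-1.1  0.5 -0.3]
rotvec [0.0022 0.0021 0.0037] shift cur axes mm [  1.5 -59.6 156.5] | target axes [  0.9 -59.3 156.7]
```

```bash
python3 -m handwheel '{"delta_pos":[[0.5,-29,0],[0,-28,0],[0,0,40],[0,0,40],[0,0,40],[0,0,36.5],[0,0,0],[0,0,0]],"rotation":[[0.002,0.002,-0.003],[0,0,0],[0,0,0],[0,0,0],[0,0,0],[0,0,0],[0,0,0],[0,0,0]],"claw":[-1,-1,-1,-1,-1,-1,-1,-1]}'
python3 - <<'E'
from h import *
tgt((.5107,-.3529,.142),-86.8)
snap("wrist","w2")
E
```

```text
time: 2.75
tool_pos: [0.509, -0.3541, 0.1462]
ee_rot: [-3.138, -0.004, -1.52]
wrist_force: [0.7, 0.5, 0.4]
width: 0.0944
pos [ 0.509  -0.3541  0.1462] rpy deg [-179.77   -0.24  -87.09] t 2.75 w 0.0944 F [0.7 0.5 0.4]
rotvec [-0.004  -0.0042 -0.0051] shift cur axes mm [-1.1 -1.7  4.2] | target axes [-1.1 -1.7  4.2]
```

View pics/w2.png

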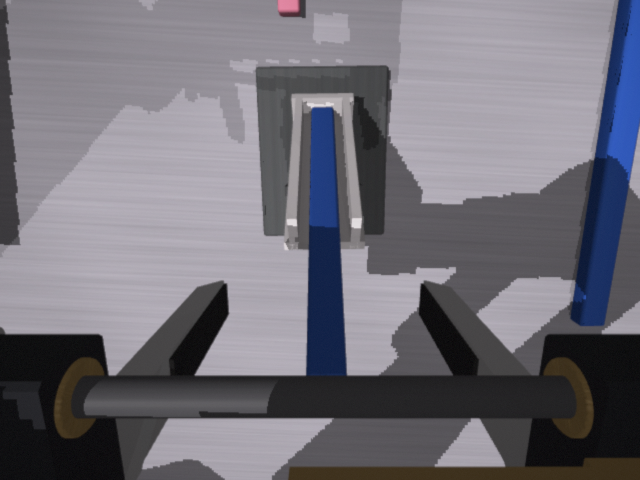

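```bash
python3 -m handwheel '{"delta_pos":[[-1,-1,1.5],[0,0,0],[0,0,0],[0,0,0],[0,0,0],[0,0,0],[0,0,0],[0,0,0]],"rotation":[[0,0,0],[0,0,0],[0,0,0],[0,0,0],[0,0,0],[0,0,0],[0,0,0],[0,0,0]],"claw":[-1,-1,1,1,1,1,1,1]}'
python3 - <<'E'
from h import *
tgt((.5107,-.3529,.142),-86.8); print(robot.get_obs()["joint_positions"].round(4))
snap("wrist","w3")
E
```

```text
time: 3.8
tool_pos: [0.51, -0.352, 0.1425]
ee_rot: [-3.14, -0.002, -1.519]
wrist_force: [-0.6, 0.4, -0.9]
width: 0.0375
pos [ 0.51   -0.352   0.1425] rpy deg [-1.7988e+02 -1.2000e-01 -8.7040e+01] t 3.8 w 0.0375 F [-0.6  0.4 -0.9]
rotvec [-0.002  -0.0021 -0.0041] shift cur axes mm [ 0.9 -0.7  0.5] | target axes [ 0.9 -0.6  0.5]
[-6.9550e-01  2.5870e-01  1.2976e+00 -1.0000e-04  1.5823e+00  8.2360e-01]
```

View pics/w3.png

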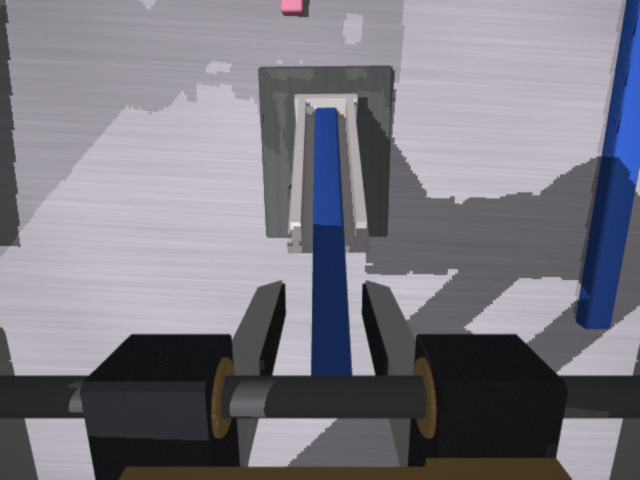

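```bash
python3 -m handwheel '{"delta_pos":[[1.5,0,0],[0,0,0],[0,0,0],[0,0,0],[0,0,0],[0,0,0],[0,0,0],[0,0,0]],"rotation":[[0,0,0],[0,0,0],[0,0,0],[0,0,0],[0,0,0],[0,0,0],[0,0,0],[0,0,0]],"claw":[1,1,1,1,1,1,1,1]}'
python3 - <<'E'
from h import *
tgt((.5107,-.3529,.142),-86.8); print(robot.get_obs()["joint_positions"].round(4))
snap("wrist","w4")
E
```

```text
time: 4.85
tool_pos: [0.5101, -0.3535, 0.1426]
ee_rot: [-3.14, -0.002, -1.519]
wrist_force: [0.0, -0.5, -0.4]
width: 0.0156
pos [ 0.5101 -0.3535  0.1426] rpy deg [-1.7989e+02 -1.3000e-01 -8.7030e+01] t 4.85 w 0.0156 F [ 0.  -0.5 -0.4]
rotvec [-0.002  -0.0022 -0.0041] shift cur axes mm [-0.6 -0.6  0.6] | target axes [-0.6 -0.7  0.6]
[-6.9730e-01  2.6080e-01  1.2951e+00 -2.0000e-04  1.5828e+00  8.2180e-01]
```

View pics/w4.png

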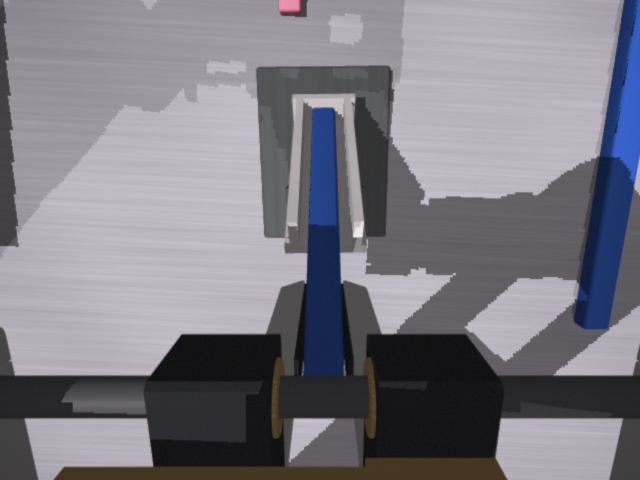

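```bash
python3 -m handwheel '{"delta_pos":[[0,-6.6,-4.6],[0,-6.6,-4.6],[0,-6.6,-4.6],[0,-6.6,-4.6],[0,-6.6,-4.6],[0,0,-40],[0,0,-50],[0,0,-40]],"rotation":[[0,0,0],[0,0,0],[0,0,0],[0,0,0],[0,0,0],[0,0,0],[0,0,0],[0,0,0]],"claw":[1,1,1,1,1,1,1,1]}'
python3 - <<'E'
from h import *
tgt((.5107,-.3529,.142),-86.8)
s=snap("scene","s5"); t=snap("top","t5"); snap("wrist","w5")
crop(s,"s5c",130,70,150,180,4)
E
```

```text
time: 5.9
tool_pos: [0.5431, -0.3515, 0.2982]
ee_rot: [-3.138, -0.003, -1.519]
wrist_force: [0.5, -0.5, -0.1]
width: 0.0157
pos [ 0.5431 -0.3515  0.2982] rpy deg [-179.79   -0.19  -87.02] t 5.9 w 0.0157 F [ 0.5 -0.5 -0.1]
rotvec [-0.0036 -0.0034 -0.0039] shift cur axes mm [ -0.8  33.  156.1] | target axes [ -0.4  32.5 156.2]
```

View pics/s5.png

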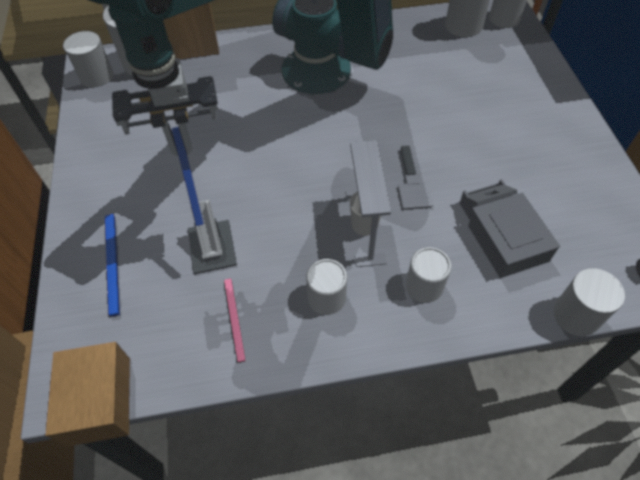

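View pics/t5.png

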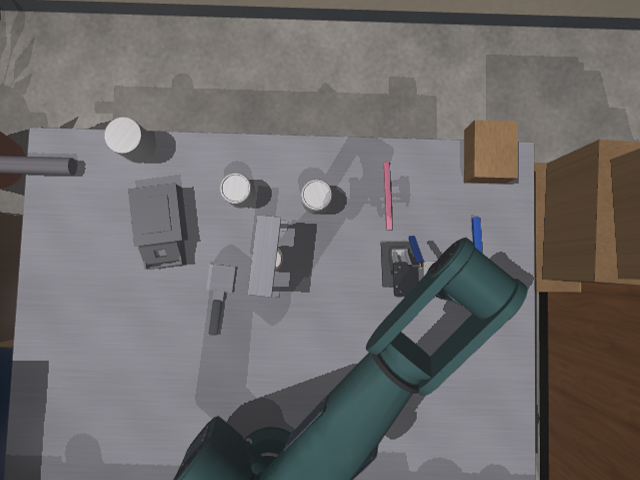

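View pics/w5.png

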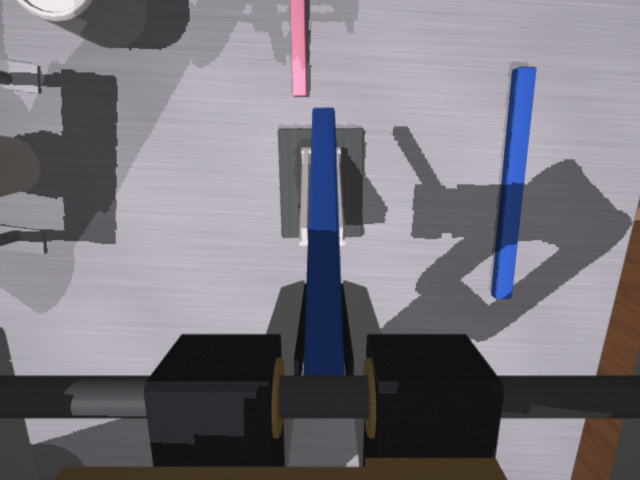

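```bash
python3 - <<'E'
from h import *
s=snap("scene"); t=snap("top"); w=snap("wrist")
crop(s,"s5c",160,110,70,140,5); crop(t,"t5c",395,220,45,60,10); crop(w,"w5c",280,90,90,100,6)
o=robot.get_obs(); print(o["tool_pos"],np.degrees(o["ee_rot"]))
E
```

```text
[ 0.54234108 -0.35107644  0.29303797] [ 1.79936132e+02  3.35478613e-02 -8.70271389e+01]
```

View pics/s5c.png

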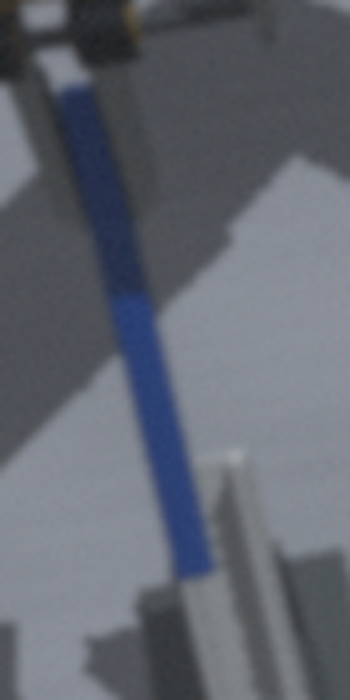

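View pics/t5c.png

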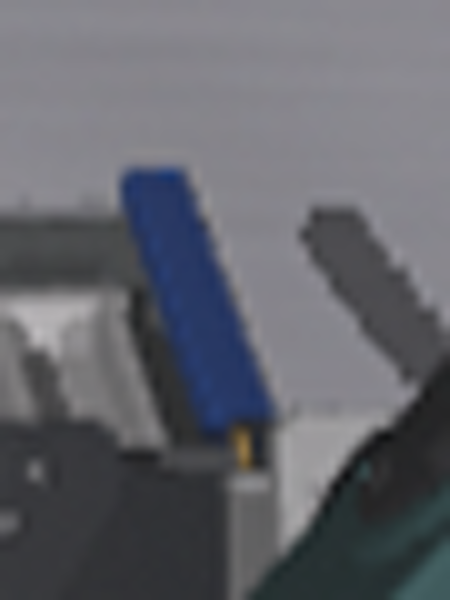

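View pics/w5c.png

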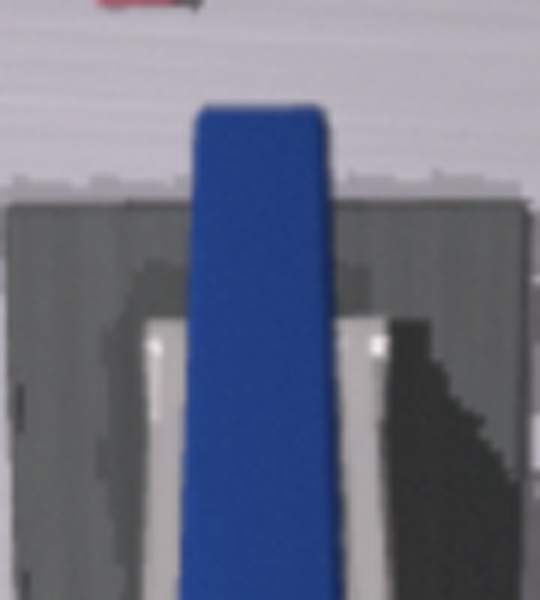

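```bash
python3 - <<'E'
from h import *
s=snap("scene"); t=snap("top"); w=snap("wrist")
a,b,c=(198.6,224.6),(409.95,236.5),(323.6,107.2)
print(tri(s,a,t,b),tri(s,a,w,c),tri(t,b,w,c))
for S,p in ((s,a),(t,b),(w,c)): print(plane(S,p,.180).round(4))
o=robot.get_obs(); print(o["tool_pos"])
print([proj(S,(.6424,-.3449,.180)).round(1) for S in (s,t,w)])
E
```

```text
(array([ 0.6414765 , -0.34660682,  0.18645681]), np.float64(0.000748888290772904)) (array([ 0.64100395, -0.34541704,  0.18595166]), np.float64(0.0018196666248539248)) (array([ 0.64018564, -0.34460268,  0.19793248]), np.float64(0.000814861743289479))
[ 0.6368 -0.3473  0.18  ]
[ 0.642  -0.3483  0.18  ]
[ 0.6413 -0.3445  0.18  ]
[ 0.54225348 -0.35110435  0.29307453]
[array([199.9, 226.7]), array([408.6, 236.3]), array([324.2, 105.6])]
```

```bash
python3 -m handwheel '{"delta_pos":[[0,0,-3],[0,0,0],[0,0,0],[0,0,0],[0,0,0],[0,0,0],[0,0,0],[0,0,0]],"rotation":[[0,0,-0.18],[0,0,-0.18],[0,0,-0.18],[0,0,-0.18],[0,0,-0.18],[0,0,-0.18],[0,0,-0.18],[0,0,-0.177]],"claw":[1,1,1,1,1,1,1,1]}'
cat >> h.py <<'E'
TIP=np.array([.0005,-.095,.115])
def Rt(yaw,tilt): return Ro.from_euler("z",yaw,degrees=True)*Ro.from_euler("x",180+tilt,degrees=True)
def tcp_for_tip(tip,yaw,tilt): return np.array(tip)-Rt(yaw,tilt).apply(TIP)
def tipnow():
    o=robot.get_obs(); return np.array(o["tool_pos"])+Ro.from_euler("xyz",o["ee_rot"]).apply(TIP)
E
python3 - <<'E'
from h import *
w=np.array([-.0819,-.9966,0]); c=np.array([.5807,.0202,0]); a=np.radians(28)
fin=c-.017*w+[0,0,.02]
pre=fin+.14*(np.sin(a)*w+np.cos(a)*np.array([0,0,1]))
print("tips",pre,fin); print(tcp_for_tip(pre,-4.7,-7),tcp_for_tip(fin,-4.7,-7))
tgt(tcp_for_tip(pre,-4.7,-7),-4.7,-7); print(tipnow())
print(robot.get_obs()["joint_positions"].round(3))
E
```

```text
time: 7.35
tool_pos: [0.5425, -0.3513, 0.2972]
ee_rot: [3.141, -0.0, -0.076]
wrist_force: [0.1, 0.0, -0.7]
width: 0.0161
tips [ 0.57670934 -0.02836035  0.14361266] [0.5820923 0.0371422 0.02     ]
[ 0.56963325 -0.10832635  0.26933306] [ 0.57501621 -0.0428238   0.1457204 ]
pos [ 0.5425 -0.3513  0.2972] rpy deg [ 1.7997e+02 -2.0000e-02 -4.3600e+00] t 7.35 w 0.0161 F [ 0.1  0.  -0.7]
rotvec [-0.1217 -0.0007  0.0058] shift cur axes mm [   8.6 -244.3   27.7] | target axes [   7.2 -245.9   -2.1]
[ 0.55022513 -0.25662343  0.18213578]
[-0.662  0.313  0.925 -0.     1.903 -0.586]
```

```bash
python3 -m handwheel '{"delta_pos":[[0,0,0],[2,-45,0],[2,-45,0],[2,-45,0],[1,-45,0],[0,-40,0],[0,0,0],[0,0,0]],"rotation":[[-0.122,0,0.003],[0,0,0],[0,0,0],[0,0,0],[0,0,0],[0,0,0],[0,0,0],[0,0,0]],"claw":[1,1,1,1,1,1,1,1]}'
python3 - <<'E'
from h import *
tgt((.5696,-.1083,.2693),-4.7,-7); print(tipnow())
s=snap("scene","s6"); t=snap("top","t6"); snap("wrist","w6")
crop(s,"s6c",260,40,200,220,3)
E
```

```text
time: 8.35
tool_pos: [0.5681, -0.1349, 0.2709]
ee_rot: [3.017, -0.001, -0.085]
wrist_force: [-0.1, -1.6, -0.1]
width: 0.016
pos [ 0.5681 -0.1349  0.2709] rpy deg [ 1.7288e+02 -8.0000e-02 -4.8700e+00] t 8.35 w 0.016 F [-0.1 -1.6 -0.1]
rotvec [ 0.0021 -0.0011 -0.0031] shift cur axes mm [ -0.7 -26.6  -1.7] | target axes [ -0.7 -26.6  -1.7]
[ 0.57554548 -0.05524326  0.14497947]
```

View pics/s6c.png

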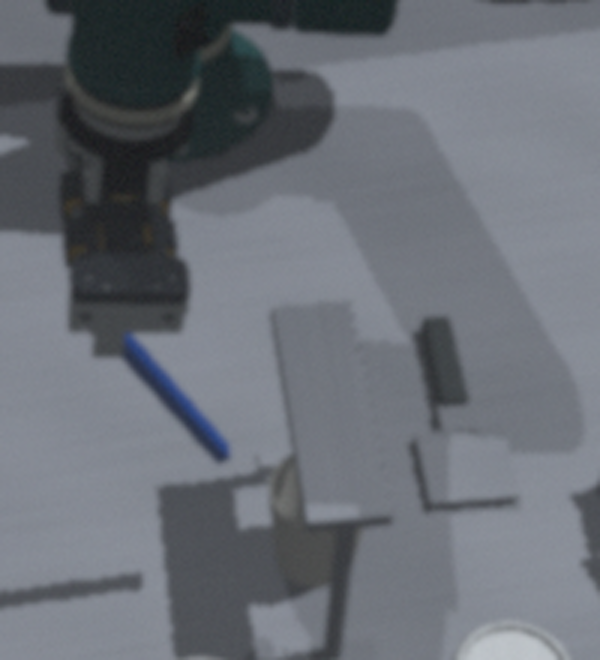

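View pics/w6.png

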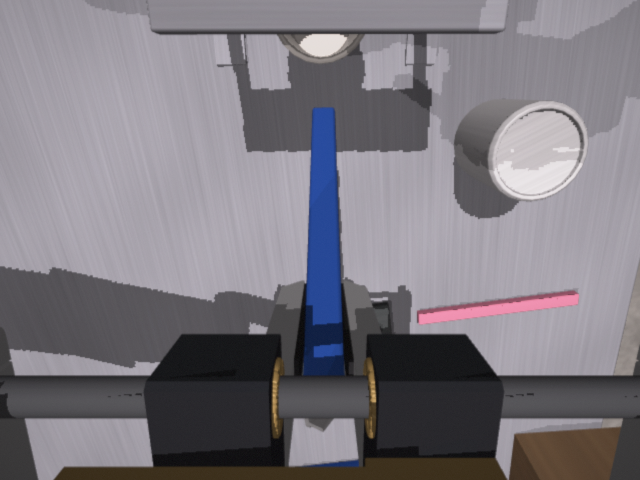

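View pics/t6.png

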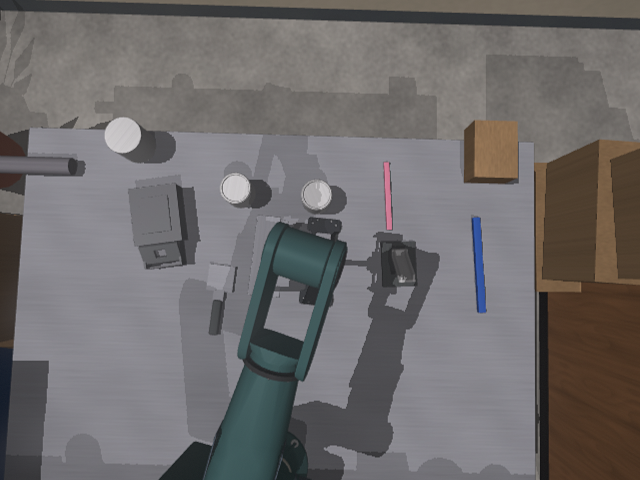

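```bash
python3 - <<'E'
from h import *
w=snap("wrist"); crop(w,"w6c",260,15,120,130,5)
print(plane(w,(320.5,62),.09), tipnow())
t=(323.5,107.5); s=snap("scene"); ts=(260+(222+.5)/3-.5,40+(459)/3-.5); print(tri(s,ts,w,t),plane(w,t,.145))
E
```

```text
[ 0.57688668 -0.01768557  0.09      ] [ 0.57587853 -0.05603     0.14550504]
(array([ 0.57579856, -0.05304223,  0.13849373]), np.float64(0.004379664110062837)) [ 0.57632681 -0.05068287  0.145     ]
```

View pics/w6c.png

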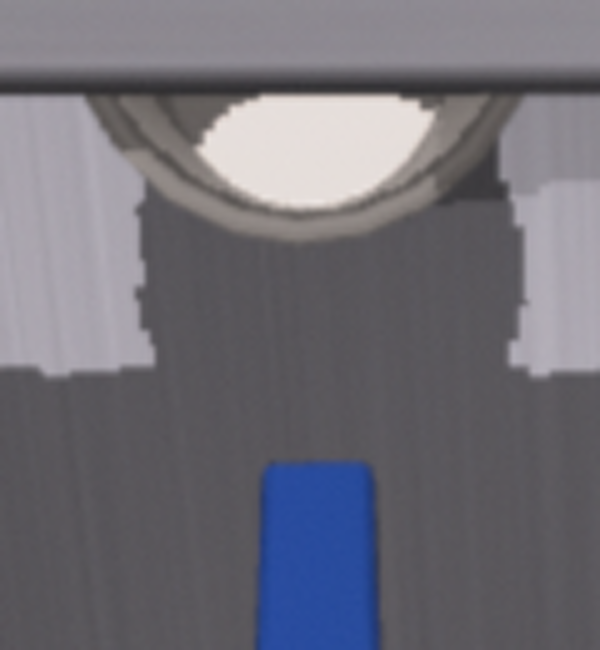

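```bash
python3 -m handwheel '{"delta_pos":[[-0.5,-27.5,-1],[0,0,0],[0,-11.5,16.4],[0,-11.5,16.4],[0,-11.5,16.4],[0,-11.5,16.4],[0,0,0],[0,0,0]],"rotation":[[0.002,0,-0.003],[0,0,0],[0,0,0],[0,0,0],[0,0,0],[0,0,0],[0,0,0],[0,0,0]],"claw":[1,1,1,1,1,1,1,1]}'
python3 - <<'E'
from h import *
tgt(tcp_for_tip((.5819,.0381,.02),-4.7,-7),-4.7,-7); print(tipnow())
w=snap("wrist","w7"); s=snap("scene"); crop(s,"s7c",280,60,160,190,4)
E
```

```text
time: 9.6
tool_pos: [0.5736, -0.0697, 0.1988]
ee_rot: [3.019, -0.003, -0.082]
wrist_force: [0.8, -1.0, -0.5]
width: 0.0161
pos [ 0.5736 -0.0697  0.1988] rpy deg [ 1.73e+02 -1.70e-01 -4.69e+00] t 9.6 w 0.0161 F [ 0.8 -1.  -0.5]
rotvec [ 0.     -0.0029 -0.0002] shift cur axes mm [ -1.2 -34.1  49.3] | target axes [ -1.1 -34.1  49.3]
[0.58105162 0.01020795 0.0730755 ]
```

View pics/w7.png

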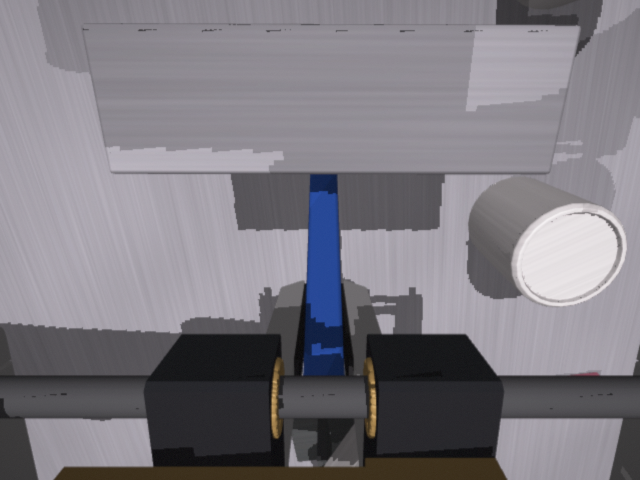

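View pics/s7c.png

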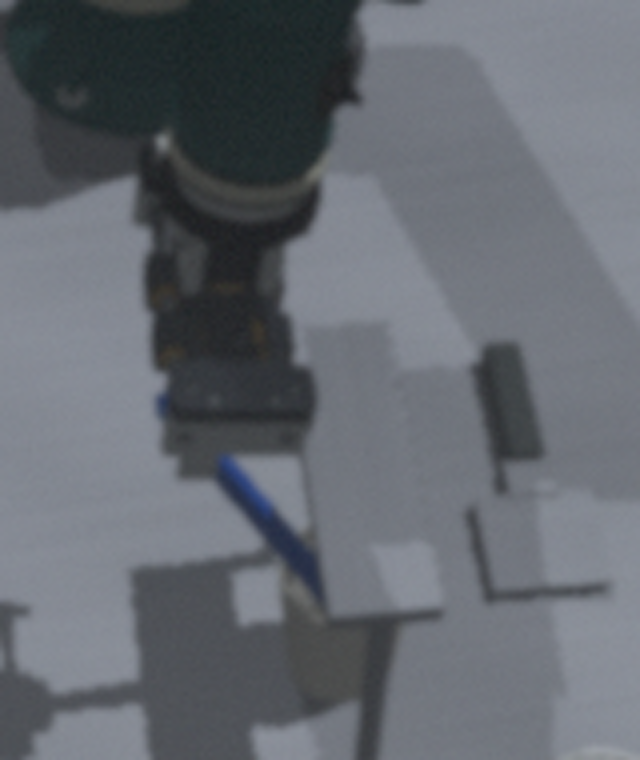

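```bash
python3 -m handwheel '{"delta_pos":[[-0.5,-6.8,10],[-0.5,-6.8,10],[0,-6.8,10],[0,-6.8,10],[0,-6.5,9],[0,0,0],[0,0,0],[0,0,0]],"rotation":[[0,0,0],[0,0,0],[0,0,0],[0,0,0],[0,0,0],[0,0,0],[0,0,0],[0,0,0]],"claw":[1,1,1,1,1,1,1,1]}'
python3 - <<'E'
from h import *
tgt(tcp_for_tip((.5819,.0381,.02),-4.7,-7),-4.7,-7); print(tipnow())
w=snap("wrist","w8"); s=snap("scene"); crop(s,"s8c",280,60,160,190,4)
E
```

```text
time: 10.7
tool_pos: [0.5751, -0.0424, 0.1463]
ee_rot: [3.02, -0.003, -0.082]
wrist_force: [0.7, -1.0, -1.6]
width: 0.0157
pos [ 0.5751 -0.0424  0.1463] rpy deg [173.01  -0.2   -4.71] t 10.7 w 0.0157 F [ 0.7 -1.  -1.6]
rotvec [-0.0002 -0.0034 -0.0007] shift cur axes mm [-0.3 -0.6  0.6] | target axes [-0.3 -0.6  0.6]
[0.58263345 0.03756593 0.02064376]
```

View pics/w8.png

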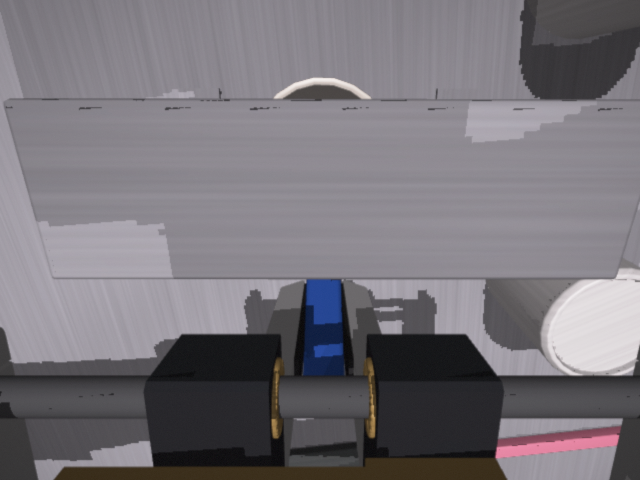

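View pics/s8c.png

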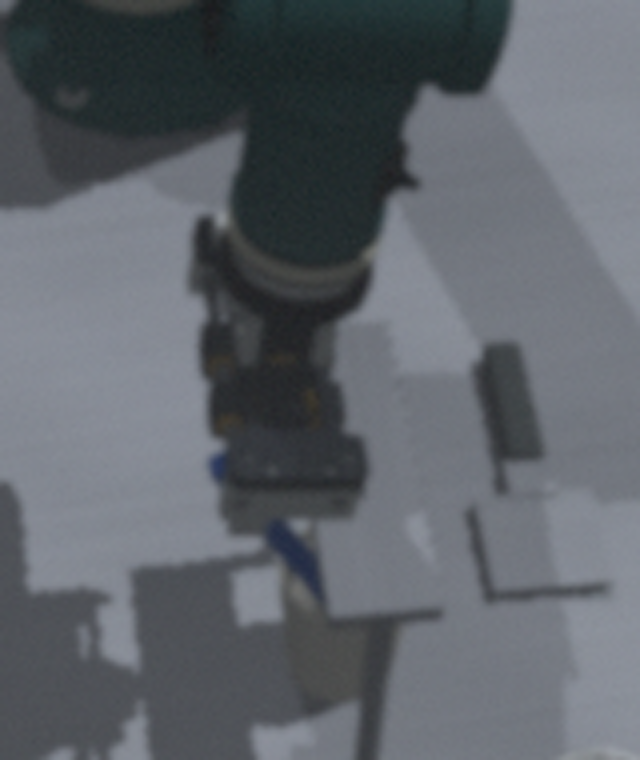

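```bash
python3 - <<'E'
from h import *
w=snap("wrist"); print(plane(w,(322,79.5),.09)+np.array([-.0033,-.0399,0]))
E
python3 -m handwheel '{"delta_pos":[[0,7,-10],[0,11.5,-16.4],[0,17.2,-24.6],[0,17.2,-24.6],[0,17.2,-24.6],[0,17.2,-24.6],[0,20,-28],[0,20,-28]],"rotation":[[0,0,0],[0,0,0],[0,0,0],[0,0,0],[0,0,0],[0,0,0],[0,0,0],[0,0,0]],"claw":[1,1,1,1,1,1,1,1]}'
python3 - <<'E'
from h import *
tgt((.55,-.1,.3),-81,0); print(tipnow())
s=snap("scene"); crop(s,"s9c",280,60,160,190,4); w=snap("wrist","w9")
E
```

```text
[0.58005395 0.01947073 0.09      ]
time: 11.85
tool_pos: [0.5654, -0.1474, 0.3434]
ee_rot: [3.019, -0.004, -0.083]
wrist_force: [0.0, 0.5, -0.8]
width: 0.0159
pos [ 0.5654 -0.1474  0.3434] rpy deg [172.98  -0.25  -4.74] t 11.85 w 0.0159 F [ 0.   0.5 -0.8]
rotvec [ 0.1009 -0.0853  1.329 ] shift cur axes mm [-19.5 -50.9  37.4] | target axes [-49.2   7.8  43.4]
[ 0.57311052 -0.06754756  0.21769671]
```

View pics/s9c.png

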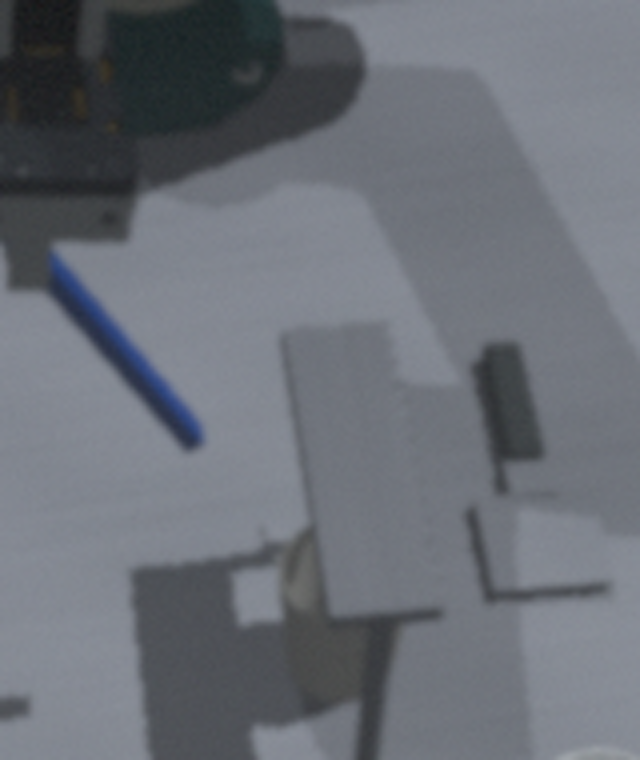

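View pics/w9.png

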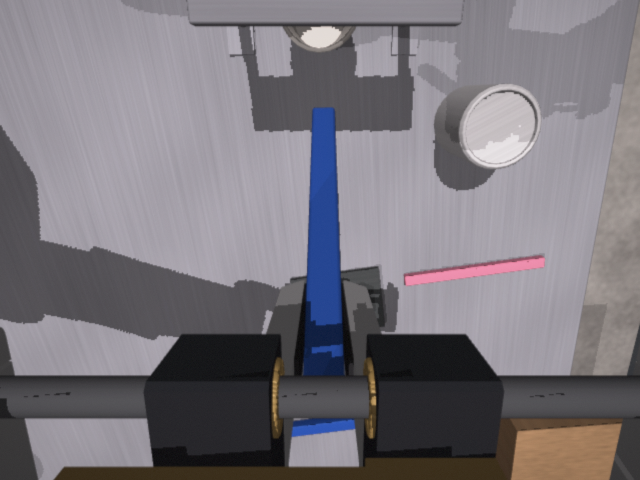

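```bash
python3 -m handwheel '{"delta_pos":[[0,0,0],[0,0,-25],[0,0,-15],[0,0,0],[0,0,0],[0,0,0],[0,0,0],[0,0,0]],"rotation":[[0.122,0.004,0],[0,0,0.18],[0,0,0.18],[0,0,0.18],[0,0,0.18],[0,0,0.18],[0,0,0.18],[0,0,0.18]],"claw":[1,1,1,1,1,1,1,1]}'
python3 - <<'E'
from h import *
zp=np.array([-.573*np.cos(np.radians(9)),-.573*np.sin(np.radians(9)),.819])
t=np.array([.586,.3205,.06])+.1*zp
tgt(tcp_for_tip(t,-81,0),-81,0); print(tipnow(),t)
E
```

```text
time: 12.95
tool_pos: [0.5653, -0.1457, 0.3799]
ee_rot: [-3.137, -0.001, -1.347]
wrist_force: [0.2, 0.5, -0.9]
width: 0.0157
pos [ 0.5653 -0.1457  0.3799] rpy deg [-1.7971e+02 -5.0000e-02 -7.7200e+01] t 12.95 w 0.0157 F [ 0.2  0.5 -0.9]
rotvec [-0.005  -0.0006  0.0663] shift cur axes mm [-460.7   29.1  122.5] | target axes [-457.7   58.9  123. ]
[ 0.65862024 -0.12512648  0.26536854] [0.52940546 0.31153631 0.1419    ]
```

```bash
python3 -m handwheel '{"delta_pos":[[-30,0,0],[-57,8,0],[-57,8,0],[-57,8,0],[-57,8,0],[-57,8,0],[-57,8,0],[-57,8,0]],"rotation":[[0,0,0.064],[0,0,0],[0,0,0],[0,0,0],[0,0,0],[0,0,0],[0,0,0],[0,0,0]],"claw":[1,1,1,1,1,1,1,1]}'
python3 -m handwheel '{"delta_pos":[[-28,0,0],[0,0,0],[0,0,0],[0,0,0],[0,0,0],[0,0,0],[0,0,0],[0,0,0]],"rotation":[[0,0,0],[0,0,0],[0,0,0],[0,0,0],[0,0,0],[0,0,0],[0,0,0],[0,0,0]],"claw":[1,1,1,1,1,1,1,1]}'
python3 - <<'E'
from h import *
zp=np.array([-.573*np.cos(np.radians(9)),-.573*np.sin(np.radians(9)),.819])
t=np.array([.586,.3205,.06])+.1*zp
tgt(tcp_for_tip(t,-81,0),-81,0); print(tipnow(),t)
snap("wrist","w10"); s=snap("scene","s10")
print(robot.get_obs()["joint_positions"].round(3))
E
```

```text
time: 13.95
tool_pos: [0.4366, 0.2692, 0.3792]
ee_rot: [-3.136, -0.001, -1.406]
wrist_force: [0.7, -0.9, -0.6]
width: 0.0157
time: 14.95
tool_pos: [0.4334, 0.295, 0.3796]
ee_rot: [-3.136, -0.001, -1.406]
wrist_force: [0.1, -0.4, -0.2]
width: 0.0158
pos [0.4334 0.295  0.3796] rpy deg [-1.7966e+02 -7.0000e-02 -8.0550e+01] t 14.95 w 0.0158 F [ 0.1 -0.4 -0.2]
rotvec [-0.0059 -0.0013  0.0078] shift cur axes mm [ -1.9  -1.7 122.7] | target axes [ -1.8  -2.4 122.7]
[0.52786494 0.31006929 0.26519475] [0.52940546 0.31153631 0.1419    ]
[ 0.492  0.059  1.057 -0.003  2.021  1.896]
```

View pics/w10.png

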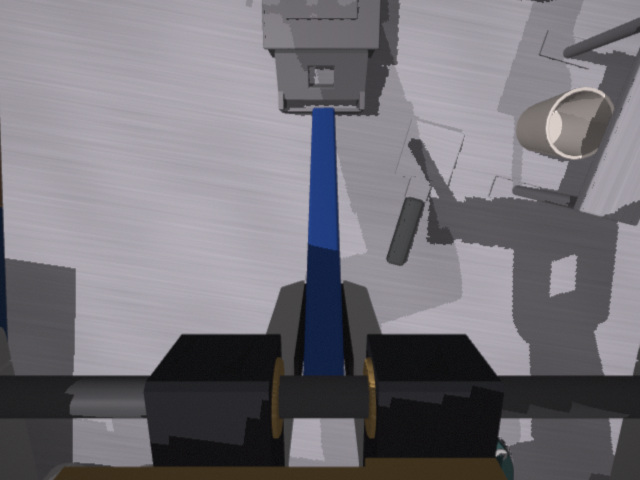

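View pics/s10.png

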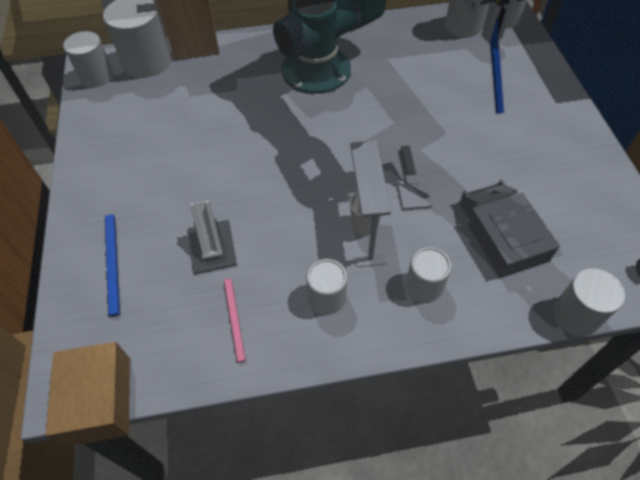

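```bash
python3 - <<'E'
from h import *
w=snap("wrist"); crop(w,"w10c",250,0,140,125,5)
E
```

```text
(no output)
```

View pics/w10c.png

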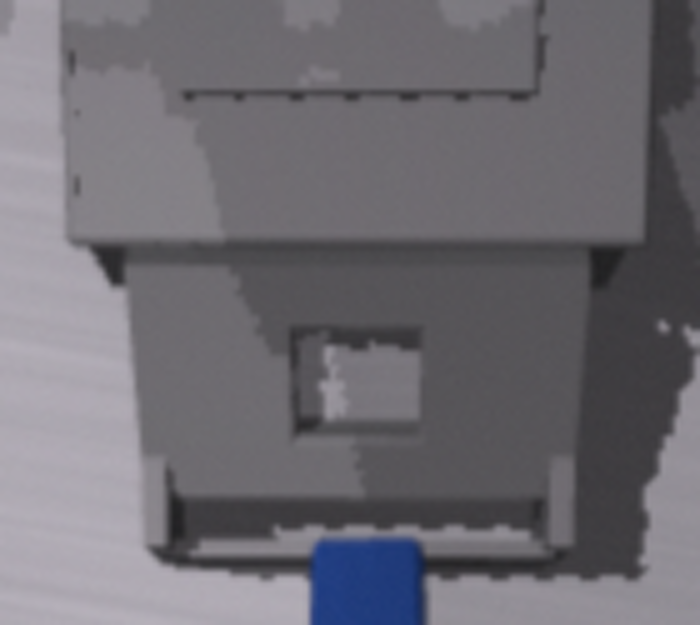

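```bash
python3 - <<'E'
from h import *
w=snap("wrist"); o=robot.get_obs(); R=Ro.from_euler("xyz",o["ee_rot"]); p=np.array(o["tool_pos"])
H=plane(w,(320.8,76),.06); print("hole",H)
for c in [(290,328),(422,328),(422,436),(290,436)]:
    z=.06+(.0106 if c[1]<400 else -.0106)*0.573/.819*0+ (0.0075 if c[1]<400 else -0.0075)
    print(plane(w,(250+(c[0]+.5)/5-.5,(c[1]+.5)/5-.5),z).round(4))
print("hole in tool mm",(R.inv().apply(H-p)*1e3).round(1))
T=plane(w,(323.6,107.2),tipnow()[2]+.0034); print("tip+x edge in tool",(R.inv().apply(T-p)*1e3).round(1), "model", (TIP*1e3+[0,-4.9,-3.4]))
E
```

```text
hole [0.58573045 0.32440536 0.06      ]
[0.5935 0.3412 0.0675]
[0.5985 0.3109 0.0675]
[0.5776 0.3069 0.0525]
[0.5723 0.3385 0.0525]
hole in tool mm [  -4.3 -153.2  320.5]
tip+x edge in tool [ -1.2 -99.6 111.6] model [  0.5 -99.9 111.6]
```

```bash
sed -i 's/TIP=np.array(\[.0005,/TIP=np.array([-.0005,/' h.py; python3 - <<'E'
from h import *
y=np.radians(9.4)
zp=np.array([-.573*np.cos(y),-.573*np.sin(y),.819]); H=np.array([.5862,.3235,.06])
for L in (.05,-.012,-.026): 
    t=H+L*zp; print(L,t,tcp_for_tip(t,-80.6,0))
tgt(tcp_for_tip(H+.05*zp,-80.6,0),-80.6,0); print(tipnow())
E
```

```text
0.05 [0.55793471 0.31882071 0.10095   ] [0.46429202 0.30281146 0.21595   ]
-0.012 [0.59298367 0.32462303 0.050172  ] [0.49934098 0.30861378 0.165172  ]
-0.026 [0.60089795 0.32593323 0.038706  ] [0.50725526 0.30992398 0.153706  ]
pos [0.4333 0.2951 0.3796] rpy deg [-1.7966e+02 -8.0000e-02 -8.0540e+01] t 15.15 w 0.016 F [ 0.1 -0.1 -0.4]
rotvec [-0.0059 -0.0013  0.001 ] shift cur axes mm [ -2.7 -30.8 163.8] | target axes [ -2.5 -31.8 163.7]
[0.52765239 0.31117699 0.26517617]
```

```bash
python3 -m handwheel '{"delta_pos":[[-2.5,-11,0],[0,-10,0],[0,-10,30],[0,0,40],[0,0,40],[0,0,30],[0,0,22],[0,0,0]],"rotation":[[-0.005,0,0],[0,0,0],[0,0,0],[0,0,0],[0,0,0],[0,0,0],[0,0,0],[0,0,0]],"claw":[1,1,1,1,1,1,1,1]}'
python3 - <<'E'
from h import *
tgt((.4643,.3028,.2160),-80.6,0); print(tipnow())
w=snap("wrist"); crop(w,"w11c",230,50,180,150,4); s=snap("scene"); crop(s,"s11c",420,120,150,140,5); t=snap("top"); crop(t,"t11c",110,160,130,130,5)
E
```

```text
time: 16.15
tool_pos: [0.4631, 0.3019, 0.2149]
ee_rot: [3.137, -0.003, -1.406]
wrist_force: [0.4, 0.5, -0.3]
width: 0.0157
pos [0.4631 0.3019 0.2149] rpy deg [ 1.7975e+02 -1.7000e-01 -8.0560e+01] t 16.15 w 0.0157 F [ 0.4  0.5 -0.3]
rotvec [ 0.0043 -0.003   0.0007] shift cur axes mm [-0.7 -1.3 -1.1] | target axes [-0.7 -1.3 -1.1]
[0.5563205  0.31752296 0.09950554]
```

View pics/w11c.png

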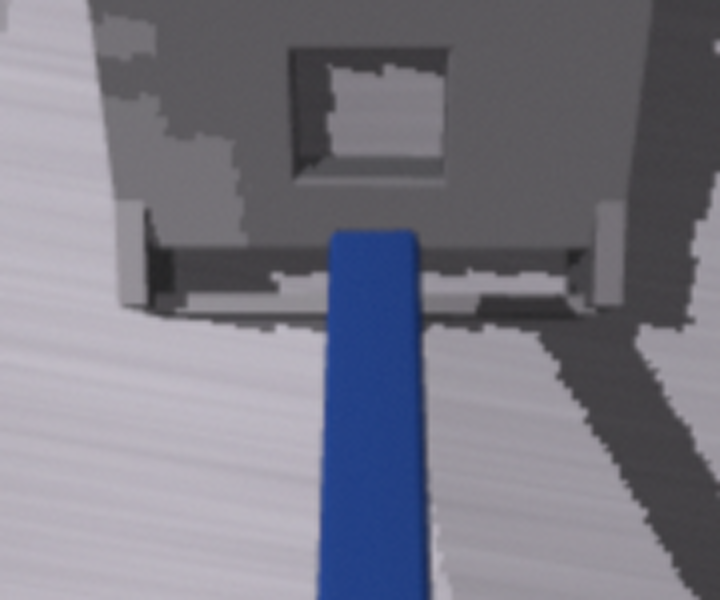

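View pics/s11c.png

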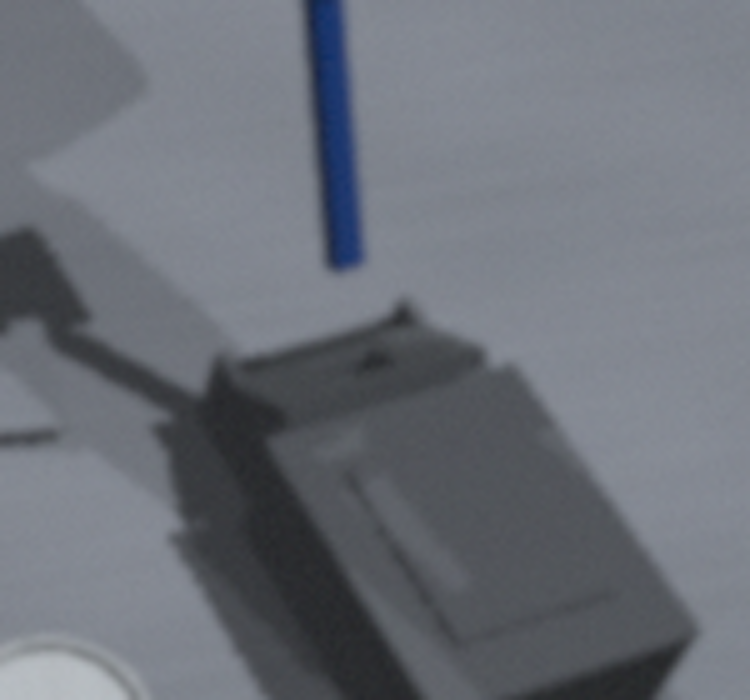

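View pics/t11c.png

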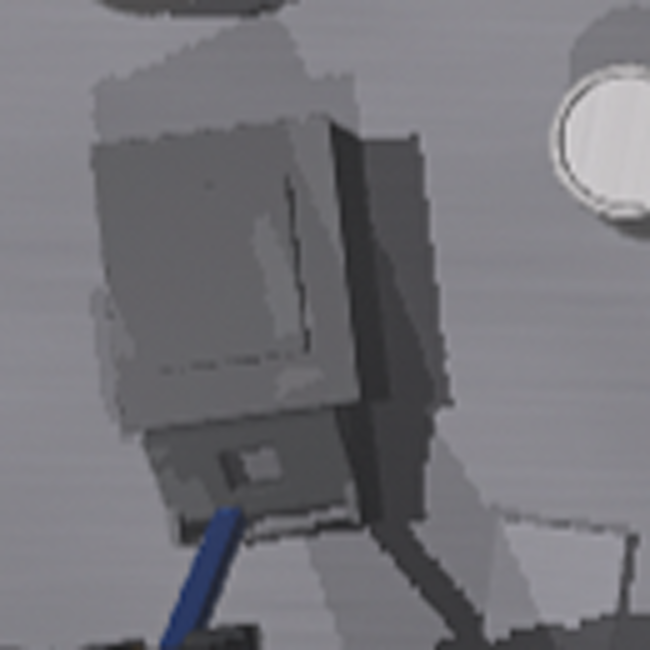

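```bash
python3 - <<'E'
from h import *
w=snap("wrist"); o=robot.get_obs(); R=Ro.from_euler("xyz",o["ee_rot"]); p=np.array(o["tool_pos"])
f=lambda x,y:(230+(x+.5)/4-.5,50+(y+.5)/4-.5)
H=plane(w,f(368.5,115),.06); print("hole",H,(R.inv().apply(H-p)*1e3).round(1))
T=plane(w,f(374,231),tipnow()[2]+.0034); print("tip edge tool",(R.inv().apply(T-p)*1e3).round(1),tipnow())
t=snap("top"); g=lambda x,y:(110+(x+.5)/5-.5,160+(y+.5)/5-.5)
print("top hole",plane(t,g(252,465),.06),"top tip +x edge",plane(t,g(232,510),tipnow()[2]+.0034))
E
```

```text
hole [0.58872521 0.32595581 0.06      ] [  -2.5 -125.7  159.8]
tip edge tool [ -1.4 -99.3 111.6] [0.55863598 0.31893128 0.10464691]
top hole [0.58606709 0.3210152  0.06      ] top tip +x edge [0.56057313 0.3141706  0.10813137]
```

```bash
python3 -m handwheel '{"delta_pos":[[-1.8,0,0],[0,-6.9,9.8],[0,-6.9,9.8],[0,-6.9,9.8],[0,-6.9,9.8],[0,-6.9,9.8],[0,0,0],[0,0,0]],"rotation":[[0,0,0],[0,0,0],[0,0,0],[0,0,0],[0,0,0],[0,0,0],[0,0,0],[0,0,0]],"claw":[1,1,1,1,1,1,1,1]}'
python3 - <<'E'
from h import *
tgt((.4993,.3086,.1652),-80.6,0); print(tipnow())
w=snap("wrist"); crop(w,"w12c",230,50,180,150,4); s=snap("scene"); crop(s,"s12c",420,120,150,140,5)
E
```

```text
time: 17.4
tool_pos: [0.4975, 0.3099, 0.1689]
ee_rot: [-3.14, -0.001, -1.406]
wrist_force: [-0.5, -0.8, -0.4]
width: 0.0157
pos [0.4975 0.3099 0.1689] rpy deg [-1.7994e+02 -7.0000e-02 -8.0550e+01] t 17.4 w 0.0157 F [-0.5 -0.8 -0.4]
rotvec [-0.0011 -0.0012  0.0009] shift cur axes mm [ 1.5 -1.5  3.7] | target axes [ 1.5 -1.5  3.7]
[0.59132161 0.32584656 0.05403894]
```

View pics/w12c.png

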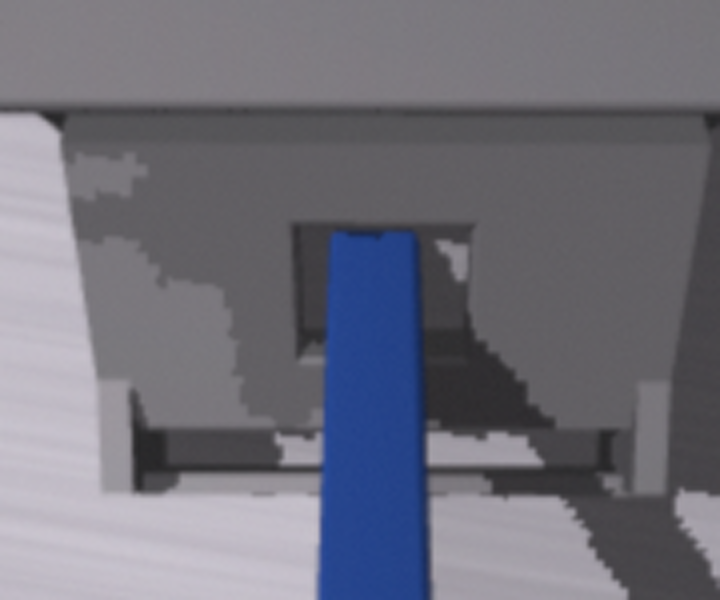

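View pics/s12c.png

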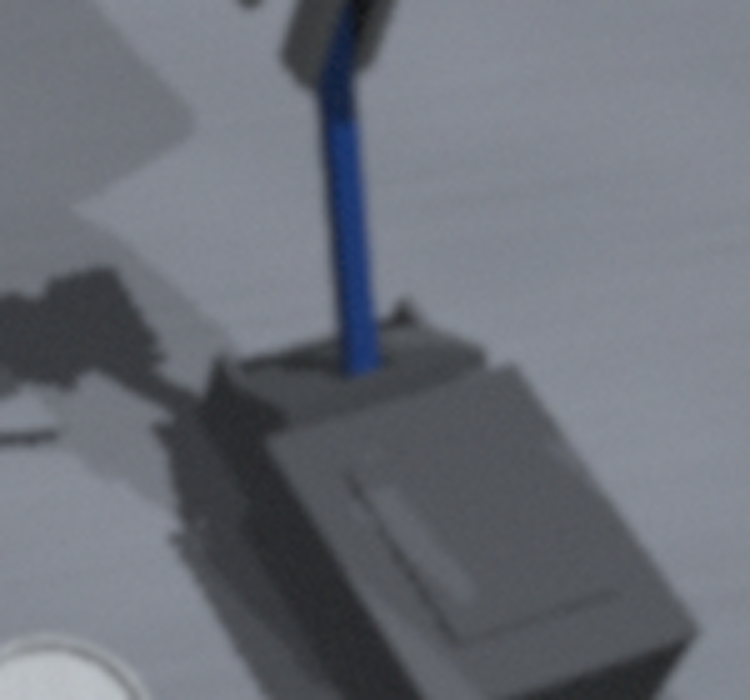

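```bash
python3 -m handwheel '{"delta_pos":[[1.5,0.5,0],[0,-1.7,2.5],[0,-1.7,2.5],[0,-1.7,2.5],[0,-1.7,2.5],[0,-1.2,1.7],[0,0,0],[0,0,0]],"rotation":[[0,0,0],[0,0,0],[0,0,0],[0,0,0],[0,0,0],[0,0,0],[0,0,0],[0,0,0]],"claw":[1,1,1,1,1,1,1,1]}'
python3 - <<'E'
from h import *
tgt((.4993,.3086,.1652),-80.6,0); print(tipnow())
w=snap("wrist"); crop(w,"w13c",230,50,180,150,4); s=snap("scene"); crop(s,"s13c",420,120,150,140,5)
E
```

```text
time: 18.5
tool_pos: [0.5052, 0.3097, 0.1573]
ee_rot: [-3.14, -0.001, -1.406]
wrist_force: [-1.2, -0.7, 3.9]
width: 0.0156
pos [0.5052 0.3097 0.1573] rpy deg [-1.7992e+02 -6.0000e-02 -8.0540e+01] t 18.5 w 0.0156 F [-1.2 -0.7  3.9]
rotvec [-0.0014 -0.0011  0.001 ] shift cur axes mm [ 0.1  6.  -7.9] | target axes [ 0.1  6.  -7.9]
[0.59904389 0.32566011 0.04246462]
```

View pics/w13c.png

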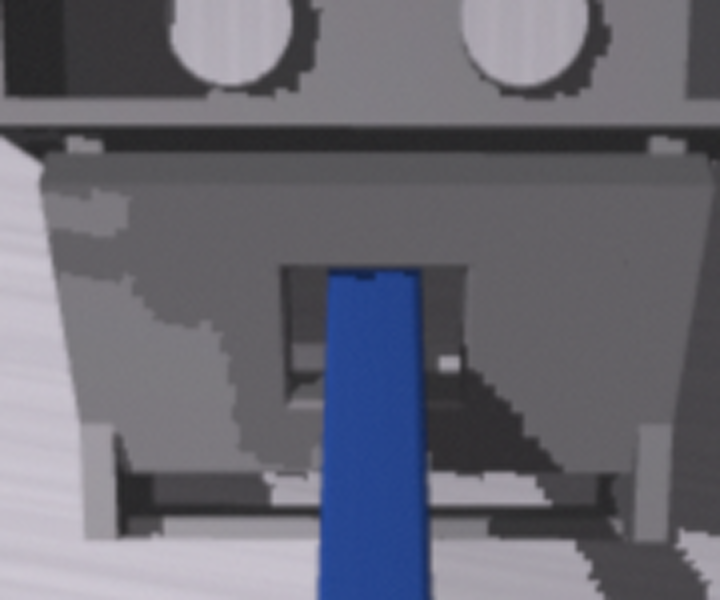

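View pics/s13c.png

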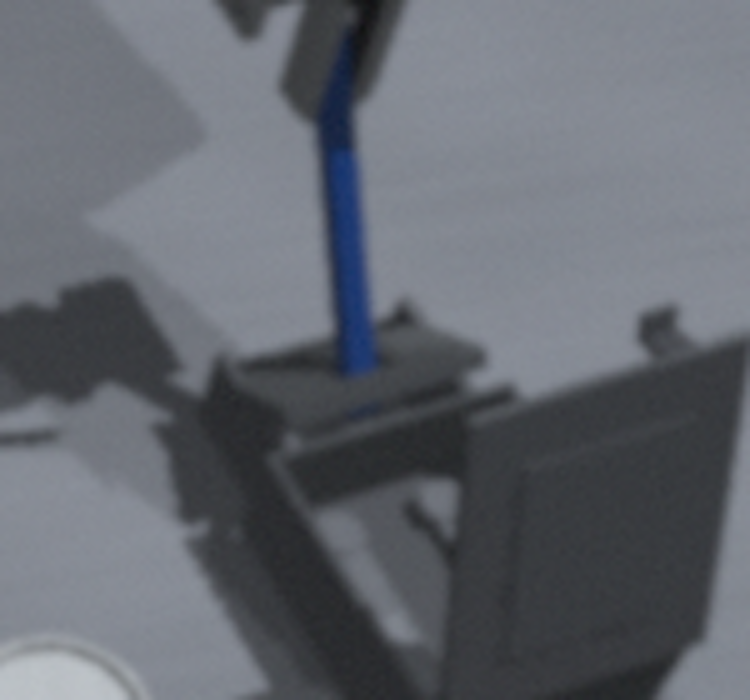

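```bash
python3 -m handwheel '{"delta_pos":[[0,3.4,-5],[0,6.9,-9.8],[0,11.5,-16.4],[0,17.2,-24.6],[0,17.2,-24.6],[0,0,-50],[0,0,-50],[0,0,-40]],"rotation":[[0,0,0],[0,0,0],[0,0,0],[0,0,0],[0,0,0],[0,0,0],[0,0,0],[0,0,0]],"claw":[1,1,1,1,1,1,1,1]}'
python3 -m handwheel '{"delta_pos":[[0,0,0],[0,0,0],[57,0,0],[57,0,0],[57,0,0],[57,0,0],[57,0,0],[57,0,0]],"rotation":[[0,0,0],[0,0,0],[0,0,0.05],[0,0,0.06],[0,0,0],[0,0,0],[0,0,0],[0,0,0]],"claw":[1,1,1,1,1,1,1,1]}'
python3 - <<'E'
from h import *
tgt((.5101+.0328,-.3535+.0018,.30),-87.03,0); print(tipnow())
snap("wrist","w14"); s=snap("scene","s14")
E
```

```text
time: 19.6
tool_pos: [0.4484, 0.3004, 0.3805]
ee_rot: [-3.138, -0.001, -1.405]
wrist_force: [0.9, -0.7, -0.7]
width: 0.0155
time: 20.6
tool_pos: [0.4769, -0.0415, 0.3752]
ee_rot: [3.138, 0.0, -1.516]
wrist_force: [0.9, -0.8, -1.9]
width: 0.0157
pos [ 0.4769 -0.0415  0.3752] rpy deg [179.81   0.   -86.84] t 20.6 w 0.0157 F [ 0.9 -0.8 -1.9]
rotvec [0.0033 0.     0.0033] shift cur axes mm [313.4 -49.1  75. ] | target axes [313.2 -49.9  75.2]
[ 0.57133554 -0.03577371  0.25990573]
```

View pics/s14.png

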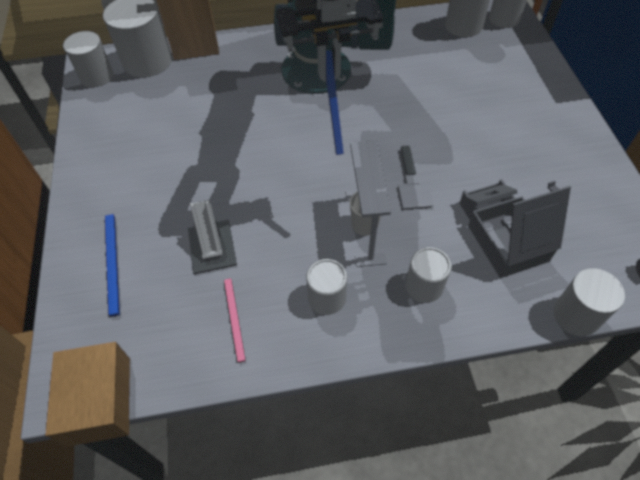

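View pics/w14.png

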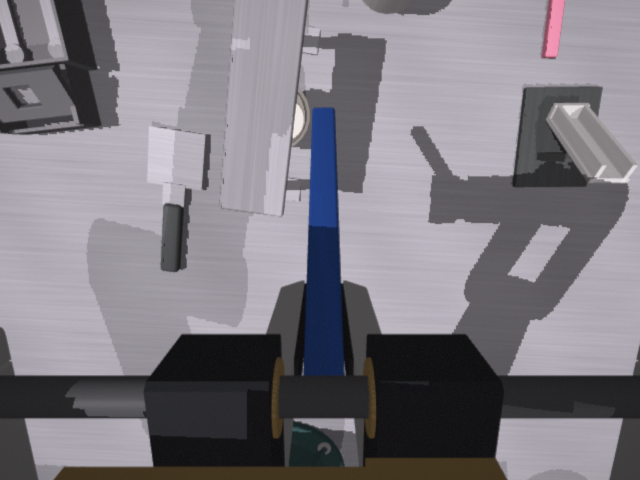

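```bash
python3 -m handwheel '{"delta_pos":[[55,-10,0],[55,-10,0],[55,-10,0],[55,-10,0],[55,-10,0],[38,0,0],[0,0,35],[0,0,40]],"rotation":[[0.003,0,0.003],[0,0,0],[0,0,0],[0,0,0],[0,0,0],[0,0,0],[0,0,0],[0,0,0]],"claw":[1,1,1,1,1,1,1,1]}'
python3 -m handwheel '{"delta_pos":[[0,0,0],[0,0,0],[0,0,0],[0,0,0],[0,0,0],[0,0,0],[0,0,0],[0,0,0]],"rotation":[[0,0,0],[0,0,0],[0,0,0],[0,0,0],[0,0,0],[0,0,0],[0,0,0],[0,0,0]],"claw":[1,1,1,1,1,1,1,1]}'
python3 - <<'E'
from h import *
tgt((.5101+.0328,-.3535+.0018,.1656),-87.03,0); print(tipnow())
w=snap("wrist","w15")
E
```

```text
time: 21.7
tool_pos: [0.5449, -0.3494, 0.3004]
ee_rot: [-3.139, 0.001, -1.519]
wrist_force: [0.5, -0.3, -0.4]
width: 0.0159
time: 22.7
tool_pos: [0.5445, -0.3499, 0.3033]
ee_rot: [-3.138, -0.001, -1.519]
wrist_force: [-0.4, -0.0, -1.4]
width: 0.016
pos [ 0.5445 -0.3499  0.3033] rpy deg [-1.7977e+02 -6.0000e-02 -8.7020e+01] t 22.7 w 0.016 F [-0.4 -0.  -1.4]
rotvec [-0.0039 -0.0011  0.0001] shift cur axes mm [  1.5   2.3 137.7] | target axes [  1.7   1.7 137.7]
[ 0.6398239  -0.34461217  0.18863991]
```

View pics/w15.png

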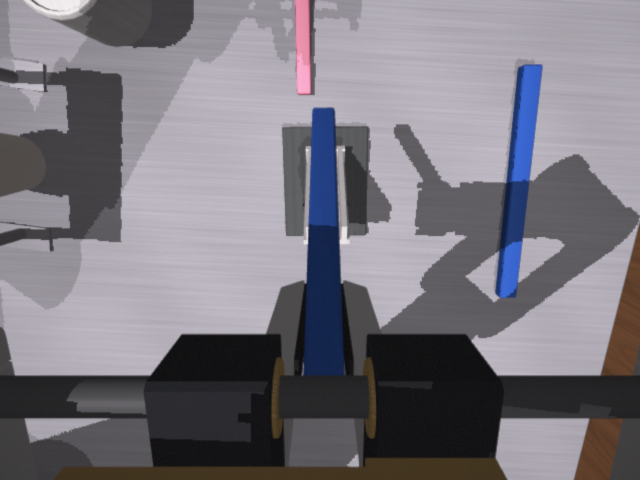

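```bash
python3 -m handwheel '{"delta_pos":[[1.6,2.8,0],[0,0,35],[0,0,35],[0,0,35],[0,0,21],[0,0,10],[0,0,0],[0,0,0]],"rotation":[[-0.003,0,0],[0,0,0],[0,0,0],[0,0,0],[0,0,0],[0,0,0],[0,0,0],[0,0,0]],"claw":[1,1,1,1,1,1,1,1]}'
python3 - <<'E'
from h import *
tgt((.5090+.0328,-.3535+.0018,.1672),-87.03,0); print(tipnow())
w=snap("wrist","w16"); s=snap("scene"); crop(s,"s16c",150,120,130,150,5)
E
```

```text
time: 23.75
tool_pos: [0.5426, -0.3523, 0.169]
ee_rot: [-3.139, -0.003, -1.519]
wrist_force: [-0.4, 0.1, 0.5]
width: 0.0161
pos [ 0.5426 -0.3523  0.169 ] rpy deg [-1.7982e+02 -1.7000e-01 -8.7020e+01] t 23.75 w 0.0161 F [-0.4  0.1  0.5]
rotvec [-0.0031 -0.0029  0.0002] shift cur axes mm [-0.6  0.8  1.7] | target axes [-0.6  0.8  1.8]
[ 0.63781229 -0.34717189  0.05424232]
```

View pics/w16.png

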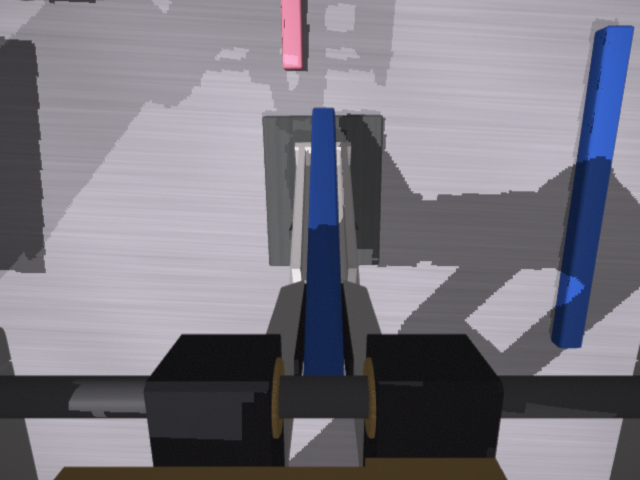

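View pics/s16c.png

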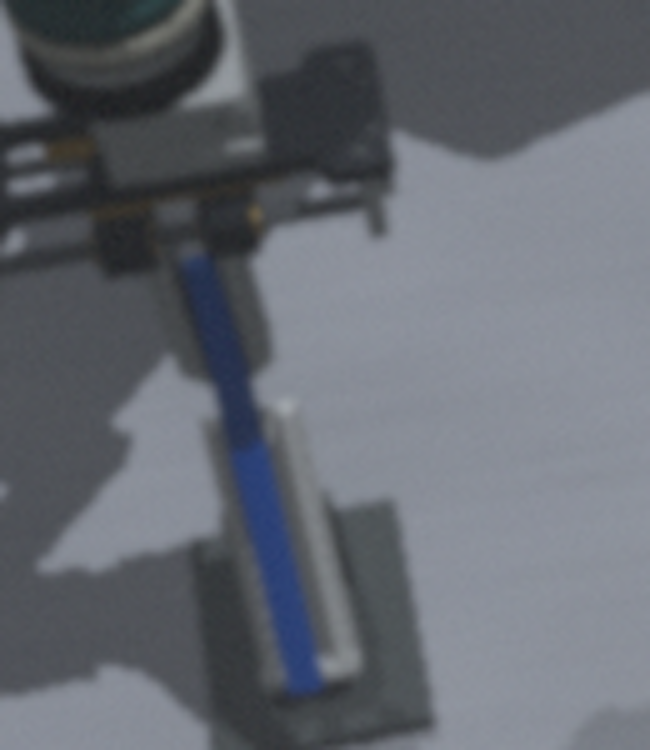

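```bash
python3 -m handwheel '{"delta_pos":[[-0.5,6.7,4.9],[0,6.7,4.9],[0,6.7,4.9],[0,6.7,4.9],[0,4,2.9],[0,2.3,1.8],[0,0,0],[0,0,0]],"rotation":[[0,0,0],[0,0,0],[0,0,0],[0,0,0],[0,0,0],[0,0,0],[0,0,0],[0,0,0]],"claw":[1,1,1,1,1,1,1,1]}'
python3 - <<'E'
from h import *
tgt((.5090,-.3535,.1442),-87.03,0); print(tipnow())
w=snap("wrist","w17"); s=snap("scene"); crop(s,"s17c",150,120,130,150,5)
E
```

```text
time: 24.85
tool_pos: [0.5094, -0.3531, 0.1434]
ee_rot: [-3.14, -0.002, -1.518]
wrist_force: [1.6, -0.1, 0.9]
width: 0.016
pos [ 0.5094 -0.3531  0.1434] rpy deg [-1.7989e+02 -9.0000e-02 -8.7000e+01] t 24.85 w 0.016 F [ 1.6 -0.1  0.9]
rotvec [-0.0019 -0.0015  0.0005] shift cur axes mm [ 0.4  0.4 -0.8] | target axes [ 0.4  0.4 -0.8]
[ 0.60443605 -0.34775944  0.02853659]
```

View pics/w17.png

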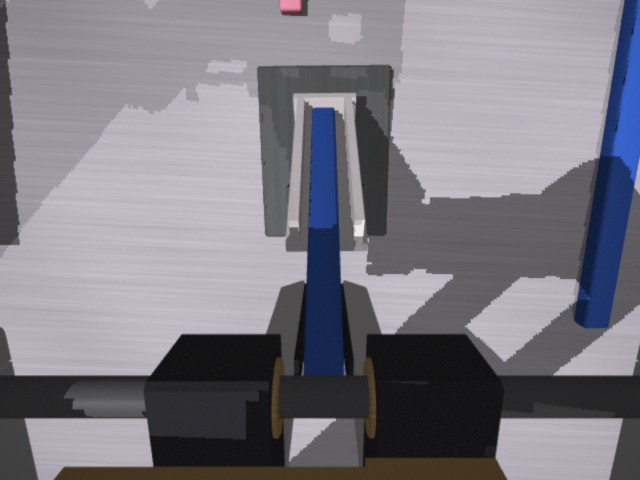

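View pics/s17c.png

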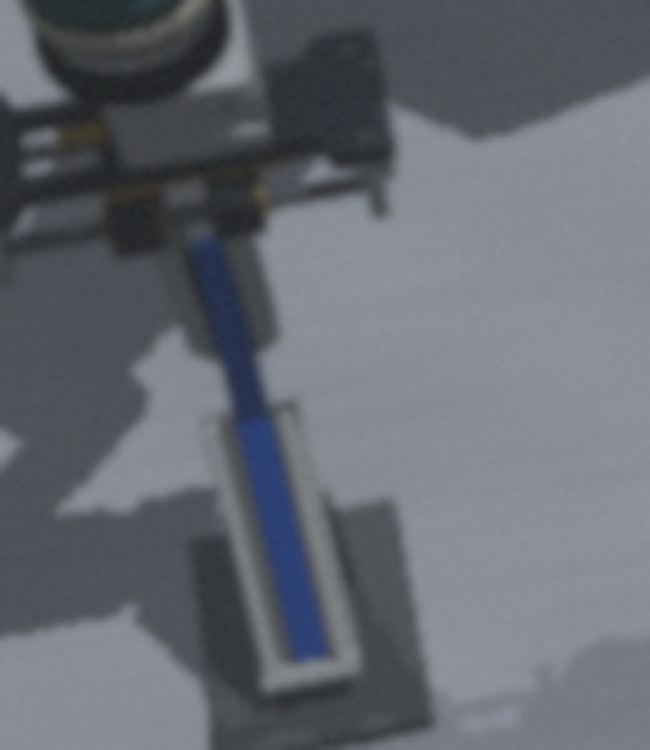

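```bash
python3 -m handwheel '{"delta_pos":[[0,-0.3,0.6],[0,0,0],[0,0,0],[0,0,0],[0,0,0],[0,0,0],[0,0,0],[0,0,0]],"rotation":[[0,0,0],[0,0,0],[0,0,0],[0,0,0],[0,0,0],[0,0,0],[0,0,0],[0,0,0]],"claw":[1,1,0.6,0.3,0,-1,-1,-1]}'
python3 -m handwheel '{"delta_pos":[[0,0,0],[0,0,0],[0,0,0],[0,0,0],[0,0,0],[0,0,0],[0,0,0],[0,0,0]],"rotation":[[0,0,0],[0,0,0],[0,0,0],[0,0,0],[0,0,0],[0,0,0],[0,0,0],[0,0,0]],"claw":[-1,-1,-1,-1,-1,-1,-1,-1]}'
python3 - <<'E'
from h import *
w=snap("wrist","w18"); s=snap("scene"); crop(s,"s18c",150,120,130,150,5)
E
```

```text
time: 25.95
tool_pos: [0.5093, -0.3531, 0.1424]
ee_rot: [-3.141, -0.001, -1.519]
wrist_force: [-0.5, 0.0, -0.4]
width: 0.0654
time: 26.95
tool_pos: [0.5093, -0.353, 0.1424]
ee_rot: [-3.141, -0.001, -1.519]
wrist_force: [0.4, -0.4, -0.2]
width: 0.094
```

View pics/w18.png

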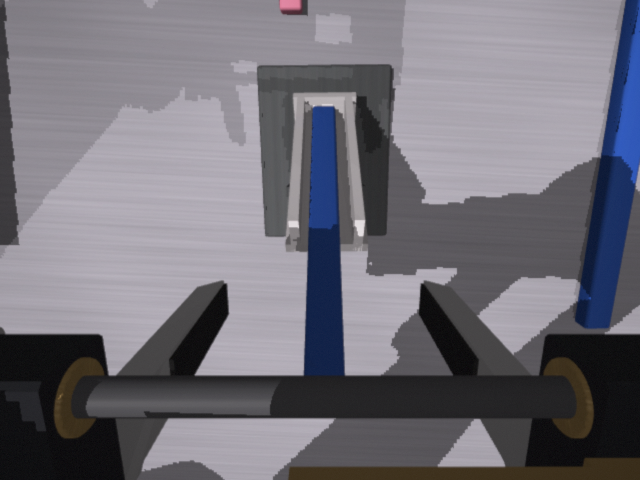

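View pics/s18c.png

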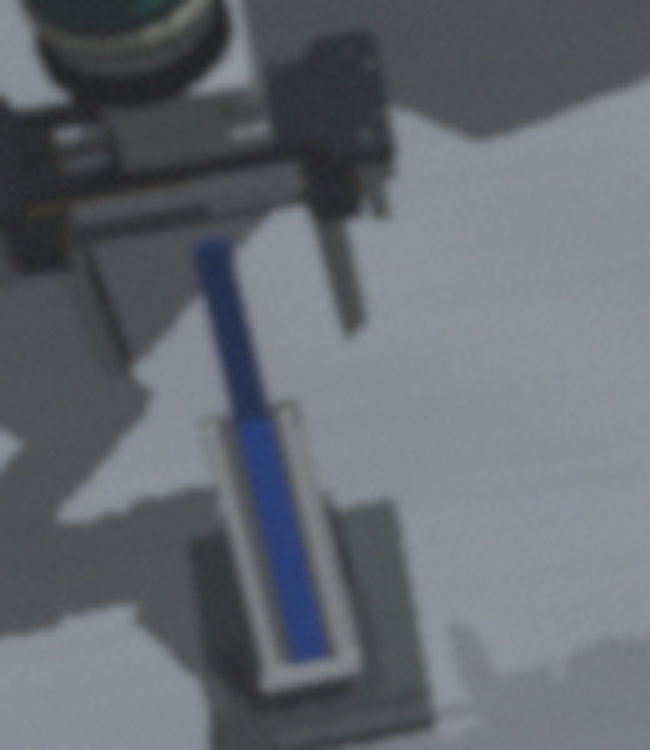

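Stick sits in the trough (lower end at (323,107), same as before the pick). Retreat upward and back to get a clear view.

```bash
python3 -m handwheel '{"delta_pos":[[0,0,-15],[0,0,-40],[0,0,-50],[0,0,-50],[0,50,-20],[0,50,0],[0,50,0],[0,40,0]],"rotation":[[0,0,0],[0,0,0],[0,0,0],[0,0,0],[0,0,0],[0,0,0],[0,0,0],[0,0,0]],"claw":[-1,-1,-1,-1,-1,-1,-1,-1]}'
python3 -m handwheel '{"delta_pos":[[0,0,0],[0,0,0],[0,0,0],[0,0,0],[0,0,0],[0,0,0],[0,0,0],[0,0,0]],"rotation":[[0,0,0],[0,0,0],[0,0,0],[0,0,0],[0,0,0],[0,0,0],[0,0,0],[0,0,0]],"claw":[-1,-1,-1,-1,-1,-1,-1,-1]}'
python3 - <<'E'
from h import *
a=snap("scene","s19"); b=snap("top","t19"); snap("wrist","w19"); crop(a,"s19c",150,150,130,130,5)
ns=[]
for s,(x0,y0,w,h),(r0,r1) in ((a,(150,150,130,130),(176,247)),(b,(360,220,100,100),(256,292))):
    hsv=cv2.cvtColor(s["color"],cv2.COLOR_RGB2HSV); m=cv2.inRange(hsv,(105,120,40),(125,255,255)); m[:y0]=0;m[y0+h:]=0;m[:,:x0]=0;m[:,x0+w:]=0
    v,u=np.nonzero(m); print("blue",u.min(),u.max(),v.min(),v.max())
    rows=np.arange(r0,r1); 
    try:
        c=np.array([np.nonzero(m[r])[0].mean() for r in rows]); k=np.polyfit(rows,c,1); print(k)
        ns.append(np.cross(ray(s,(np.polyval(k,r0),r0))[1],ray(s,(np.polyval(k,r1),r1))[1]))
    except Exception as e: print(e)
if len(ns)==2:
    d=np.cross(*ns); d/=np.linalg.norm(d); d*=np.sign(d[2]); print("lean",np.degrees(np.arccos(d[2])),"yaw",np.degrees(np.arctan2(d[1],d[0])))
# lid edge in scene: report later
E
```

```text
time: 28.05
tool_pos: [0.3176, -0.3627, 0.319]
ee_rot: [-3.139, -0.004, -1.519]
wrist_force: [0.9, 0.1, 1.2]
width: 0.0939
time: 29.05
tool_pos: [0.3193, -0.3627, 0.3172]
ee_rot: [-3.141, -0.001, -1.519]
wrist_force: [-0.4, -0.3, 0.3]
width: 0.0937
blue 190 214 169 251
[  0.24382964 150.43222669]
blue 397 415 253 298
[3.01673102e-01 3.23020184e+02]
lean 36.44976297809774 yaw -176.77302008743263
```

View pics/s19.png

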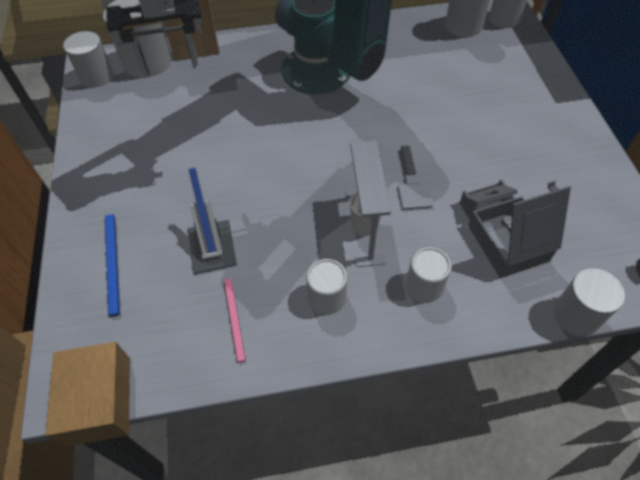

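View pics/t19.png

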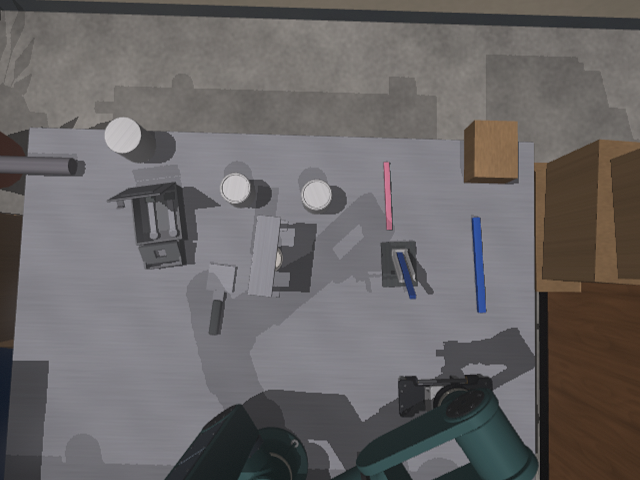

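View pics/s19c.png

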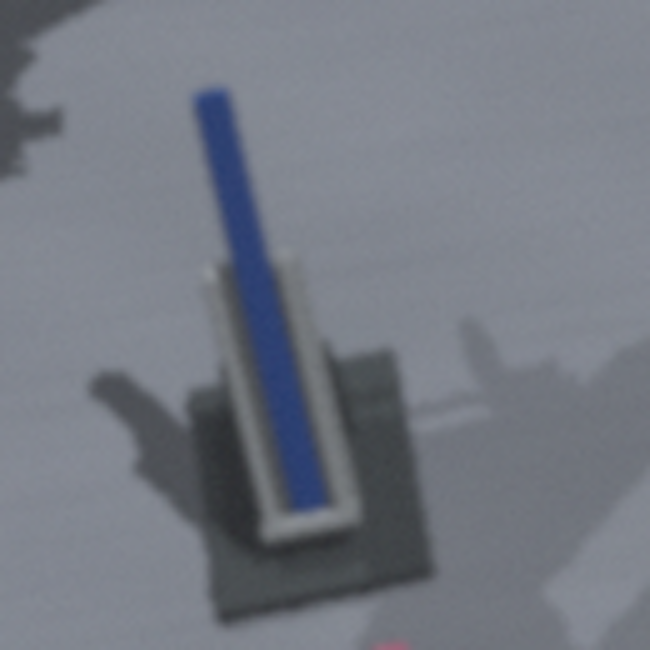

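```bash
python3 - <<'E'
from h import *
print(robot.close_job())
E
```

```text
the job is handed in; nothing more can be done
None
```

The job is handed in after about 29 s of the 72 s allowed, and the last pictures show everything as asked.

**What I did**
- I gripped the small blue stick near its top and lifted it out of the open side of the trough.
- I dipped it into the cup from the right, under the bar, leaning about 28°. By the arm pose the tip was about 20 mm above the shelf, roughly 70 mm below the rim.
- I pushed the tip into the slanted hole with about 4 N until the lid sprang open.
- I laid the stick back in the trough, same end down, and withdrew the arm.

**What the last checks showed**
- **Lid:** it stands open in both the scene and top views. I did not measure its edge height.
- **Stick:** its extents in both views match the start to within a pixel. Its direction is within about 1° of the start.
- **Bystanders:** by eye, the cup, tins and scraper look unmoved. The cup was only measured while the stick was still in it, where it agreed with the start to 1–2 mm.
- **Robot:** the gripper is clear of everything, and the wrist forces I read stayed within a few newtons.

**What disagreed**
- The cameras differed by 2–5 mm on raised points.
- Two readings of the held tip's height from camera pairs that included the scene view were off by 6 mm or more, in opposite directions. I relied on the arm pose and wrist view, which agreed with each other.
- The stick's lean measures about 36.3° against the given 35°, but it read the same before I touched it.

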